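# Clamp a joined frame corner in the sloping cradle

### The arm

A 6-joint arm with a two-finger parallel gripper is mounted at the origin on the work surface; the furniture and walls round the work are solid. World frame = base frame: x ahead of the robot, y to its left, z up, the work surface at z = 0. Lengths are in m, angles in degrees, forces in N, time in s.
With the tool pointing down it reaches from about 0.35 to 0.875 m from the base axis. Payload 4.2 kg.
Tool frame: the origin (TCP) lies midway between the tips of the shut fingers; the grasp point (between the pads) lies 19 mm behind it (r.grasp_offset is the distance from the TCP to the grasp point, in m); z points along the fingers, y is the direction in which the jaws open and shut (so a half turn about z gives the same grasp; the last joint's range is limited). The gripper opens to 87 mm and grips with 3 to 60 N. Pads are 19 mm wide; open, the fingers measure 117 mm over their backs; the gripper's body (75 mm by 190 mm) begins 51 mm behind the grasp point.
Start: joints at [-48.724, 22.042, 0.453, 0, -68.411, -14.817], TCP at [0.278, -0.56, 0.223] pointing down, gripper open.
Joint ranges: [-179.83, 179.83], [-69.29, 118.12], [-61.27, 80.66], [-181.25, 117.63], [-171.15, -9.14], [-177.46, 177.46]. Speed limits (degrees/s): [159.86, 159.86, 180, 180, 180, 180].

### API

Orientations are given as a 3x3 rotation matrix whose columns are the frame's x, y, z axes.
In Python, from station import r gives the robot as it stands.
- The arm moves only by the shell command python3 -m crank 'ROWS'. ROWS is JSON, a list of rows, each a list of 3 entries, a list of its own where there are three numbers: the closure, from -1 (fully open) to 1 (shut), so that 0 is half open, then the shift along the tool's x, y, z as a fraction of full scale, then the turn, a rotation vector about the tool's x, y, z as a fraction of full scale. In form: [[fingers, [dx, dy, dz], [wx, wy, wz]], ...]. A call has 1 to 8 rows; each row shifts and turns the commanded pose from where the row before left it, along the tool's axes as they then stand; what a row does not reach is not made up. Full scale, the value 1, is 100 mm for a shift and 45 degrees for a turn. A row lasts 1/10 s, in which the tool goes at most 50 mm and 8.59 degrees, less where a joint would pass 70% of its speed; a pose out of reach is approached as far as the arm can. A call with a number of a shift or a turn outside -1 to 1 is refused whole. A call with a gripper value outside its range is refused whole. The fingers move at their own pace and stop on an object; the grip force is fixed at half the most. Time passes only in rows, so rows that do not move let the fingers close. It gives the time, the measured TCP pose, the force and the opening at its end, in the units of the state.
- r.sense(): the state, without advancing time (a new reading comes with each control period).
- r.capture(name): name is "scene" or "top" or "wrist"; returns a dict with "img" (384x512x3 uint8, blue, green, red), "fx", "fy", "cx", "cy" (pixels), "R" (3x3) and "t" (3): a world point X has camera coordinates R X + t. Camera axes: x right, y down, z forward; pixel columns grow to the right and rows downward; lengths in m; the calibration is good to about 2 mm. A picture is of the moment at which its call begins. There is no depth.
- r.finish_job(): hands the job in, once; it reports no verdict.
The state is a dict: "time_s": time; "joints": joint angles; "joint_velocities": joint speeds; "effort": joint torques, N m; "tcp_pos": TCP position; "ee_rot": TCP orientation; "wrist_force": force on the tool from outside, world axes, zero at the start; "moment": the same for the moment, N m; "gripper_width": opening from 0.0 (shut) to 1.0 (fully open).
Only numpy, scipy, OpenCV 4.12 (cv2) and the standard library are available. Lean on these libraries where they do the work, as an engineer would, in place of code of your own. Each camera call takes 0.05 s, during which the arm holds its last target.

### The job

Lay the joined frame corner face up in the sloping corner cradle, its point downhill in the V of the two fences and flat on the two narrow ledges, setting it down gently and letting go of it. Then take the T-key out of its block, put its square end into the clamp screw at the top of the slope and turn it clockwise until the shoe presses the corner firmly home; the key may stay in the screw.

Things in the scene. Friction and masses are not known exactly. Their poses are not given: they have to be found in the camera images.
- corner_mid (a point): Joined frame corner, the largest L: two pale wood moulding legs at 90 degrees, each 105 mm long outside, 24 wide, 20 high (17 at the inner side), 60 g, lying flat on the riser, moulded face up. Point: half-way up (10 mm), on the bisector, 50 mm from the outer tip of the L. x: along the bisector from tip to open side; z: out of the moulded face; legs run at +45 and -45 degrees to x.
- leg_grip (a point): On the corner's +45 degree leg, 80 mm from the tip along the outside, mid-width and half-way up (15, 48, 0 mm from corner_mid): a place to grip across the 24 mm width. Its twin on the other leg is at 15, -48, 0. Same axes as corner_mid.
- cradle_home (a point): Where corner_mid lies, axes matching, when the corner is home. The cradle is a wooden fixture, 172 x 176 mm, fixed to the riser, its bed sloping 30 degrees, low end towards the robot. x: uphill along the bed; z: out of the bed at right angles. The corner rests on two ledges 12 mm wide, tops 10 mm below this point along z; the bed is 8 mm lower still.
- v_point (a point): Point of the 90 degree V formed by the cradle's two fences, at ledge height, 50 mm downhill and 10 mm below cradle_home (bed axes); the corner's tip goes here. The fences stand 12 mm above the ledges and bear on the outer faces of the legs from 7 to 43 mm from the tip; beside the upper part of the legs there is room for fingers.
- shoe (a joint): Spring travel of the clamp shoe, m; 0 untouched, 1.6 N per mm when pressed in. The shoe is a square aluminium block, 20 mm a side, in the crook of the V, one edge downhill, top 14 mm above the ledges. With the screw slack that edge is 5.5 to 7 mm uphill of the inner angle of a corner lying home; as the screw turns it moves downhill and pushes the corner into the V.
- screw_mouth (a point): Middle of the mouth of the clamp screw's square socket: 12.5 mm across flats, small lead-in, 15 mm deep, in the top of a round steel head 30 mm across, on the cradle's middle line 80 mm uphill of cradle_home and 3 mm lower (bed axes). z: out of the socket, square to the bed; x and y: square to the socket's flats, turning with the screw.
- clamp_screw (a joint): Angle of the clamp screw, rad: 0 slack (starts at 0 to 0.2), grows clockwise seen from above, stop at 1.5. Moves the shoe 7.5 mm per rad; the shoe meets a corner lying home at about 0.93. Needs 0.1 to 0.15 N m and stays where it is left. The key has up to 0.15 rad of play each way in the socket.
- key_bar (a point): Middle of the T-key's cross-bar, dark steel, 70 mm long, 13 wide, 13 high. x: along the bar; z: up. The 12 mm shank runs straight down; its end, 85 mm below, is 11 mm square over the last 34 mm, flats parallel to the bar, tapered over the last 4. 100 g. It stands in the middle hole of a wooden block 78 x 46 x 40 mm, 34 mm deep: lift it straight out.
- key_tip (a point): The end of the T-key's square end, on its axis 85 mm below key_bar.
- corner: The joined frame corner itself: as corner_mid, but at its underside (10 mm lower).
- riser: Low bench riser with a grey mat, 350 x 385 mm, top 130 mm above the table, fixed; cradle, frame corner and key block stand on it. Origin: table height, about under its middle; x away from the robot, z up. Two solid yellow coiled hoses hang from the ceiling left of it and of the robot (the near one at x 0.23 to 0.46, y -0.02 to 0.15 m): swing in with the upper arm upright and the elbow bent.

How it is judged:
By the outcome, as a careful person would: the job done as asked, in the order asked, and still so for the second after the job is handed in, with the robot touching nothing.
It also fails if it takes over 64 s, if anything falls off the work surface, if the arm or the gripper's body presses on something with over 40 N, if the wrist force passes 120 N, or if a joint passes its speed limit or range.

## Working session

There is one attempt and no reset: what is moved stays moved. The work goes in short steps, Python scripts to look and compute and a shell command to move; the robot and the scene stay as the last step left them, time stands still between calls to the robot, and variables do not carry over. Pictures are saved under pics/ and viewed, and the job is handed in when it is done.

```bash
ls; mkdir -p pics; python3 - <<'E'
from station import r
import cv2
s=r.sense();print(s)
for n in["scene","top","wrist"]:
    c=r.capture(n);cv2.imwrite(f"pics/{n}0.png",c["img"]);print(n,c["fx"],c["cx"],c["cy"],c["R"],c["t"])
E
```

```text
pics
{'time_s': 0.0, 'joints': array([-4.87241850e+01,  2.20908413e+01,  3.80705014e-01, -2.96037223e-02,
       -6.84119672e+01, -1.48167838e+01]), 'joint_velocities': array([-0.09891777,  0.06602368, -0.03610975, -0.03691741, -0.01131566,
       -0.01761001]), 'effort': array([-6.32430310e-04, -3.90660059e+01,  1.87405998e+01,  4.21989486e+00,
        1.10384321e-02, -1.94299637e-04]), 'tcp_pos': array([ 0.27822763, -0.55898338,  0.2214635 ]), 'ee_rot': array([[-8.95338053e-01, -4.45385989e-01, -1.04475715e-03],
       [-4.45387207e-01,  8.95336001e-01,  1.91852081e-03],
       [ 8.09264020e-05,  2.18304615e-03, -9.99997614e-01]]), 'wrist_force': array([ 0.0726934 , -0.8951944 ,  0.50395489]), 'moment': array([0.04996118, 0.04339116, 0.02566906]), 'gripper_width': 1.0016326283892756}
scene 432.4315830589259 258.11756238479734 195.80149335819522 [[-0.8621137  -0.5066001   0.01078441]
 [-0.32989755  0.54499889 -0.77080725]
 [ 0.38461354 -0.66808125 -0.63697714]] [0.16564127 0.43007926 0.59856178]
top 362.8525258976317 262.2359181041717 189.77153083400543 [[ 1.99322456e-02 -9.99801136e-01  6.27755183e-04]
 [-9.97362831e-01 -1.99274532e-02 -6.97873966e-02]
 [ 6.97860280e-02  7.64919844e-04 -9.97561690e-01]] [-0.31876821  0.38136445  0.98704543]
wrist 301.5989044669857 254.41826966758572 193.47010898349006 [[-0.44498851  0.89553326  0.0023276 ]
 [ 0.85595711  0.42455618  0.29510926]
 [ 0.26329196  0.13331256 -0.95546068]] [ 0.62358371 -0.03644818  0.39123239]
```

View pics/scene0.png

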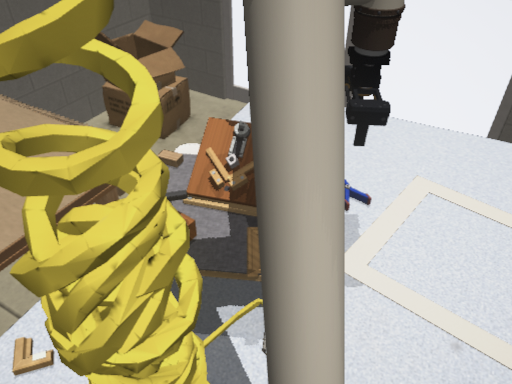

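View pics/top0.png

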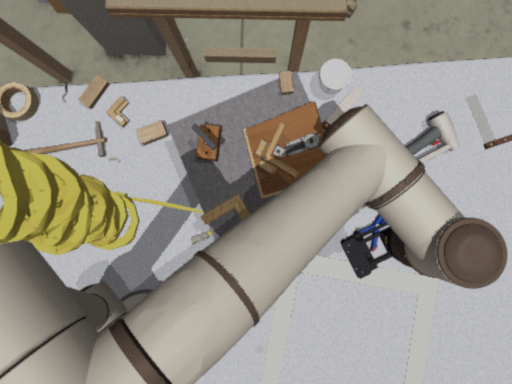

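View pics/wrist0.png

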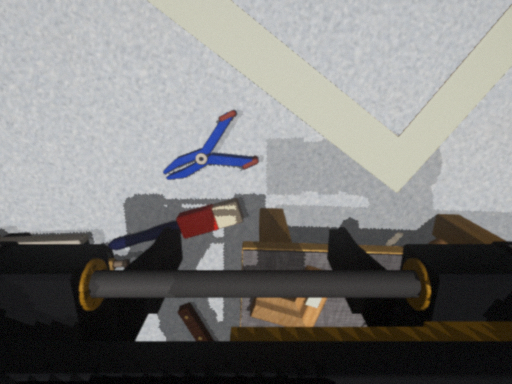

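```bash
cat > h.py <<'E'
from station import r
import cv2,numpy as np
np.set_printoptions(precision=4,suppress=True)
def ray(c,u,v):
    d=np.array([(u-c["cx"])/c["fx"],(v-c["cy"])/c["fy"],1.]);R=np.array(c["R"]);t=np.array(c["t"])
    return -R.T@t, R.T@d
def onz(c,u,v,z):
    o,d=ray(c,u,v);return o+d*(z-o[2])/d[2]
def tri(obs):
    A=np.zeros((3,3));b=np.zeros(3);L=[]
    for c,u,v in obs:
        o,d=ray(c,u,v);d=d/np.linalg.norm(d);P=np.eye(3)-np.outer(d,d);A+=P;b+=P@o;L.append((o,d,P))
    x=np.linalg.solve(A,b);return x,[np.linalg.norm(P@(x-o)) for o,d,P in L]
def proj(c,X):
    p=np.array(c["R"])@X+np.array(c["t"]);return np.array([c["fx"]*p[0]/p[2]+c["cx"],c["fy"]*p[1]/p[2]+c["cy"]])
def snap(n,name,crop=None,k=1):
    c=r.capture(n);im=c["img"]
    import pickle;pickle.dump(c,open(f"pics/{name}.pkl","wb"))
    if crop: u0,v0,u1,v1=crop;im=im[v0:v1,u0:u1]
    cv2.imwrite(f"pics/{name}.png",cv2.resize(im,None,fx=k,fy=k,interpolation=cv2.INTER_CUBIC))
    return c
def st():
    s=r.sense();print(s["time_s"],"tcp",s["tcp_pos"],"J",s["joints"],"F",s["wrist_force"],"M",s["moment"],"g",s["gripper_width"]);return s
E
python3 - <<'E'
from h import *
im=cv2.imread("pics/top0.png")[70:270,150:370];cv2.imwrite("pics/top0z.png",cv2.resize(im,None,fx=3,fy=3,interpolation=cv2.INTER_CUBIC)[:600])
c=r.capture("top")
for u,v,z in[(225,205,.15),(207,140,.17),(290,145,.2),(168,125,.13),(290,75,.13)]:print(onz(c,u,v,z))
E
```

```text
[ 0.3401 -0.2236  0.15  ]
[ 0.4912 -0.1793  0.17  ]
[ 0.4773 -0.372   0.2   ]
[ 0.5349 -0.0757  0.13  ]
[ 0.6673 -0.3746  0.13  ]
```

View pics/top0z.png

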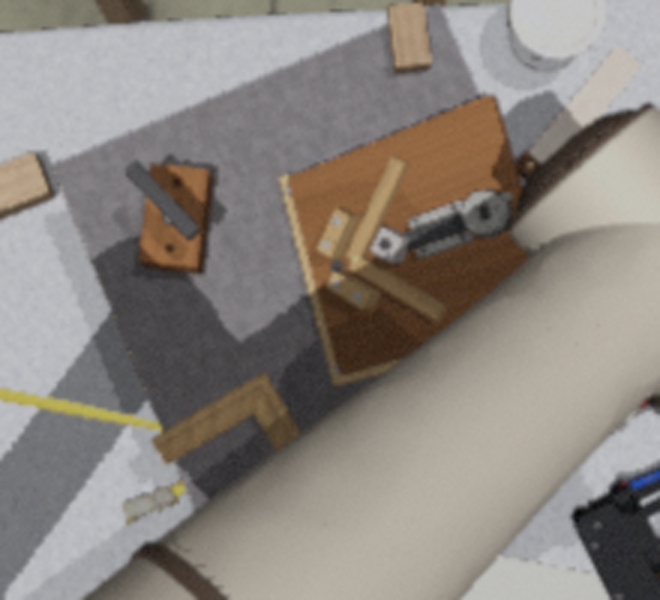

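```bash
python3 -m crank '[[-1,[0,0,-0.5],[0,0,0]],[-1,[0,0,-0.5],[0,0,0]],[-1,[0,0,-0.5],[0,0,0]],[-1,[0,0,-0.4],[0,0,0]],[-1,[0,-0.2,0],[0,0,0.1]],[-1,[0,0,0],[0,0,0]]]'; python3 - <<'E'
from h import *
st();snap("top","top1");snap("wrist","wrist1");snap("scene","scene1")
im=np.hstack([cv2.imread(f"pics/{n}1.png") for n in("top","wrist","scene")]);cv2.imwrite("pics/a1.png",cv2.resize(im,(1500,375)))
E
```

```text
time_s: 0.8
tcp_pos: [0.2883, -0.5784, 0.4126]
ee_rot: [[-0.928, -0.373, 0.002], [-0.373, 0.928, -0.001], [-0.001, -0.001, -1.0]]
wrist_force: [0.3, 0.1, -0.9]
gripper_width: 1.001
0.8 tcp [ 0.2883 -0.5784  0.4126] J [-49.2122  21.299   25.6844  -0.043  -94.2973 -18.8762] F [ 0.2667  0.0939 -0.9499] M [ 0.0445  0.0106 -0.0524] g 1.0009853622470968
```

View pics/top1.png

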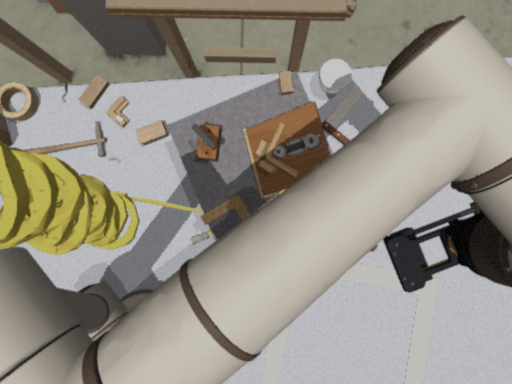

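View pics/scene1.png

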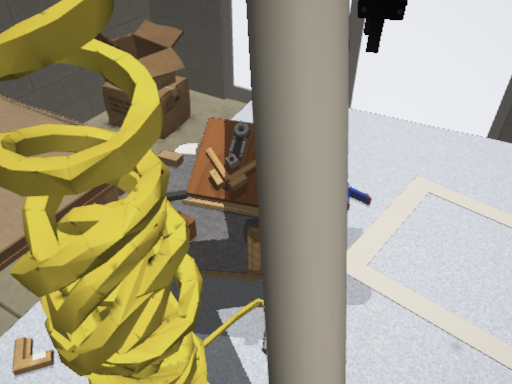

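View pics/wrist1.png

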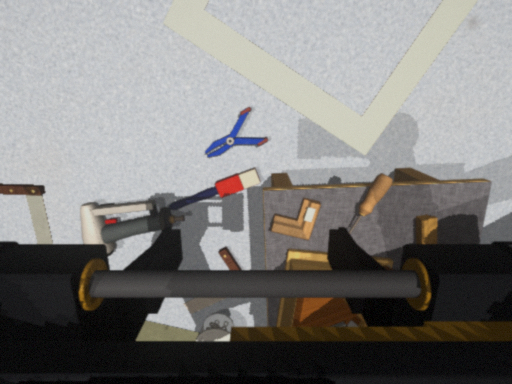

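```bash
python3 - <<'E'
from h import *
im=cv2.imread("pics/top1.png")[90:260,150:350];cv2.imwrite("pics/top1z.png",cv2.resize(im,None,fx=4,fy=4,interpolation=cv2.INTER_CUBIC)[:600])
im=cv2.imread("pics/wrist1.png")[160:280,180:512];cv2.imwrite("pics/wrist1z.png",cv2.resize(im,None,fx=2.4,fy=2.4,interpolation=cv2.INTER_CUBIC))
E
```

```text
(no output)
```

View pics/top1z.png

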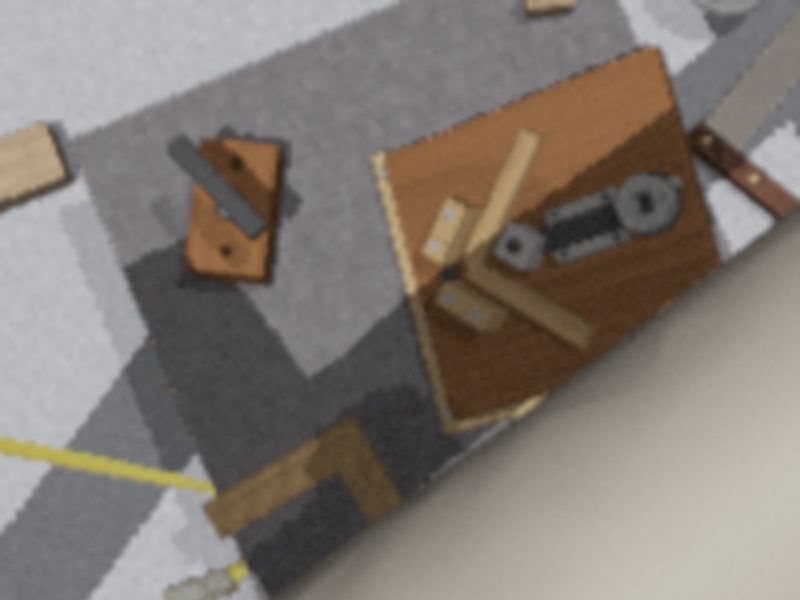

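View pics/wrist1z.png

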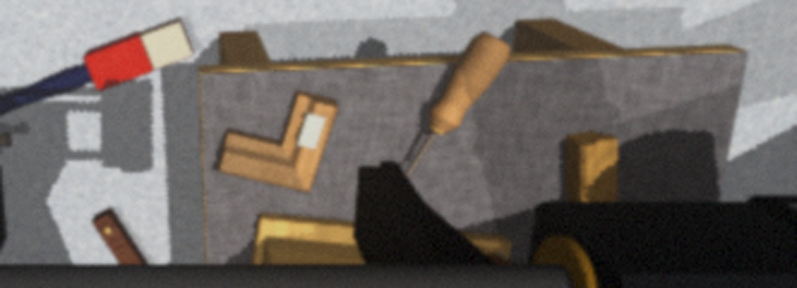

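```bash
python3 - <<'E'
from h import *
import pickle
c=pickle.load(open("pics/top1.pkl","rb"))
P=lambda u,v,z:onz(c,150+u/4,90+v/4,z)
k=P(217,187,.2275);print("key",k)
for a in[(178,148),(257,225)]:print(P(*a,.2275))
print("block corners",[P(*a,.17)[:2] for a in[(203,138),(285,148),(190,272),(268,282)]])
print("riser",[P(*a,.13)[:2] for a in[(78,140),(210,490)]])
print("corner tip, legA ends",[P(*a,.15)[:2] for a in[(350,418),(205,508),(222,538),(400,500)]])
for z in(.15,.17,.19,.21):
  v=P(450,272,z);s=P(648,203,z+.13*.5+.007*.866);d=s-v;print(z,v,s,d,np.linalg.norm(d[:2]),"want",.13*.866-.0035,np.degrees(np.arctan2(d[1],d[0])))
r_=np.hypot(*k[:2]);print("J1 key",np.degrees(np.arctan2(k[1],k[0])+np.arcsin(.1595/r_)))
E
```

```text
key [ 0.4864 -0.1821  0.2275]
[ 0.5076 -0.1601  0.2275]
[ 0.4658 -0.2046  0.2275]
block corners [array([ 0.5278, -0.1634]), array([ 0.5228, -0.2118]), array([ 0.4481, -0.1584]), array([ 0.4432, -0.2041])]
riser [array([ 0.535 , -0.0794]), array([ 0.3214, -0.1675])]
corner tip, legA ends [array([ 0.3657, -0.2526]), array([ 0.3106, -0.1681]), array([ 0.2931, -0.1788]), array([ 0.3176, -0.2834])]
0.15 [ 0.4544 -0.3103  0.15  ] [ 0.4836 -0.4188  0.2211] [ 0.0293 -0.1085  0.0711] 0.11235282947616358 want 0.10908 -74.89713456911105
0.17 [ 0.4512 -0.3103  0.17  ] [ 0.4794 -0.4161  0.2411] [ 0.0282 -0.1057  0.0711] 0.10943907834696893 want 0.10908 -75.0416205043512
0.19 [ 0.448  -0.3104  0.19  ] [ 0.4752 -0.4134  0.2611] [ 0.0272 -0.103   0.0711] 0.10652606123748087 want 0.10908 -75.19400955721622
0.21 [ 0.4448 -0.3104  0.21  ] [ 0.471  -0.4107  0.2811] [ 0.0262 -0.1002  0.0711] 0.10361384005678213 want 0.10908 -75.35496604487852
J1 key -2.639809658164508
```

```bash
python3 -m crank '[[-1,[-0.18,0.45,0],[0,0,0]],[-1,[-0.18,0.45,0],[0,0,0]],[-1,[-0.18,0.45,0],[0,0,0]],[-1,[-0.18,0.45,0],[0,0,0]],[-1,[-0.18,0.45,0],[0,0,-0.12]],[-1,[0,0,0],[0,0,-0.12]],[-1,[0,0,0],[0,0,0]]]'; python3 - <<'E'
from h import *
st();snap("top","top2");snap("wrist","wrist2")
E
```

```text
time_s: 1.65
tcp_pos: [0.286, -0.3335, 0.4129]
ee_rot: [[-0.839, -0.544, 0.001], [-0.544, 0.839, -0.001], [-0.0, -0.001, -1.0]]
wrist_force: [0.7, -0.4, -0.2]
gripper_width: 1.0
1.65 tcp [ 0.286  -0.3335  0.4129] J [-28.0527  -1.2987  -2.1156   0.0075 -89.1259 -29.0126] F [ 0.7068 -0.4212 -0.1915] M [ 0.0056 -0.0195 -0.0517] g 1.0003418663696375
```

View pics/top2.png

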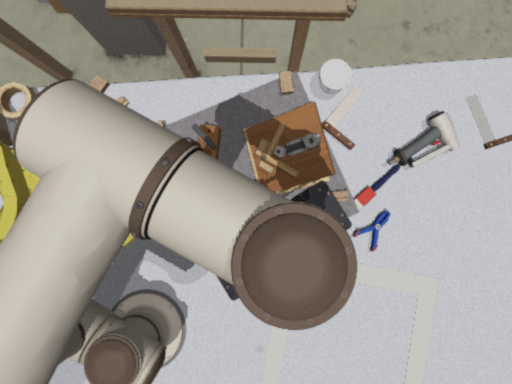

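View pics/wrist2.png

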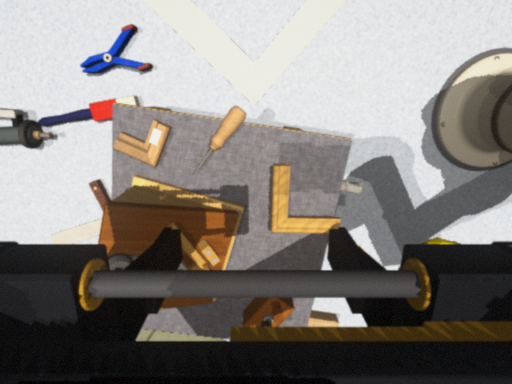

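```bash
cat >> h.py <<'E'
import json,os
def log():
    s=r.sense();open("log.jsonl","a").write(json.dumps([list(map(float,s["joints"])),list(map(float,s["tcp_pos"])),np.array(s["ee_rot"]).tolist()])+"\n")
E
python3 -m crank '[[-1,[0,0,0],[0.19,0,0]],[-1,[0,0,0],[0.19,0,0]],[-1,[0,0,0],[0,0,0]]]' ; python3 -c "
from h import *
log();st()"
python3 -m crank '[[-1,[0,0,0],[-0.19,0.19,0]],[-1,[0,0,0],[-0.19,0.19,0]],[-1,[0,0,0],[0,0,0]]]'; python3 -c "
from h import *
log();st()"
```

```text
time_s: 2.05
tcp_pos: [0.2824, -0.3332, 0.4087]
ee_rot: [[-0.842, -0.518, 0.154], [-0.54, 0.805, -0.246], [0.003, -0.29, -0.957]]
wrist_force: [-0.7, -0.6, -0.2]
gripper_width: 1.003
2.05 tcp [ 0.2824 -0.3332  0.4087] J [-20.8866 -11.3323 -17.0401  10.663  -70.9954 -38.6946] F [-0.6692 -0.554  -0.2431] M [ 0.5335  0.3356 -0.0238] g 1.003017868924442
time_s: 2.35
tcp_pos: [0.2898, -0.3364, 0.4101]
ee_rot: [[-0.843, -0.519, -0.139], [-0.494, 0.851, -0.178], [0.211, -0.081, -0.974]]
wrist_force: [0.6, 1.4, -0.6]
gripper_width: 1.002
2.35 tcp [ 0.2898 -0.3364  0.4101] J [-19.2992  -1.6115  -8.5131  12.3754 -87.4228 -40.8458] F [ 0.5507  1.407  -0.6267] M [ 0.3921 -0.3093  0.0057] g 1.00156313557756
```

```bash
cat > kin.py <<'E'
import numpy as np,json
from scipy.optimize import least_squares
from scipy.spatial.transform import Rotation as Ro
def R(a,d): return Ro.from_euler(a,d,degrees=True).as_matrix()
C=np.array([[0,0,1],[-1,0,0],[0,-1,0.]])
def fk(q,p,s4=1,parts=False):
    L1,L2,h,e,c0,l,d=p
    A=R('z',q[0]);x=A@np.array([c0,0,h]);B=A@R('y',q[1]);E=x+B@np.array([0,0,L1])
    D=B@R('y',-q[2]);F=E+D@np.array([L2,0,e])
    G=D@R('x',s4*q[3])@R('y',-q[4]);W=F+G@np.array([0,-d,0]);H=G@R('x',-q[5])
    T=W+H@np.array([l,0,0]);
    if parts:return x,E,F,W,T,H@C
    return T,H@C
D0=[([-48.7241850,22.0908413,.380705,-.0296,-68.4119672,-14.8167838],[.27822763,-.55898,.2214635]),
([-49.2122,21.299,25.6844,-.043,-94.2973,-18.8762],[.2883,-.5784,.4126]),
([-28.0527,-1.2987,-2.1156,.0075,-89.1259,-29.0126],[.286,-.3335,.4129])]
def load():
    L=[(q,t,None) for q,t in D0]
    for l in open("log.jsonl"):
        q,t,Rm=json.loads(l);L.append((q,t,np.array(Rm)))
    return L
def fit(s4):
    L=load()
    def f(p):
        o=[]
        for q,t,Rm in L:
            T,H=fk(q,p,s4);o+=list((T-t)*1000)
            if Rm is not None:o+=list(((H-Rm)*100).ravel())
        o+=list((p-np.array([.45,.45,.3,0,0,.3,.16]))*.05)
        return np.array(o)
    return least_squares(f,[.45,.45,.3,0,0,.3,.16])
if __name__=="__main__":
    for s in(1,-1):
        z=fit(s);print(s,z.cost,z.x.round(4));print(z.fun.round(1))
E
python3 kin.py
```

```text
1 11155.818887784575 [ 0.4955  0.4163 -0.076   0.0301  0.0218  0.0018  0.1797]
[-13.5 -15.1  33.9 -22.9  -4.3  33.2   6.5 -26.   28.8 -28.8  47.7 -45.1
   0.    5.5  12.5   8.1   8.   32.7 -28.7  23.   -0.   48.7  32.3 -50.9
  -3.3   3.7  14.2   2.5   0.3  40.4 -32.2  27.8   0.    0.   -0.   -0.
   0.    0.   -0.    0. ]
-1 0.00046784246299587845 [ 0.5649  0.4218  0.1606 -0.     -0.      0.3065  0.1598]
[ 0.  0. -0. -0.  0. -0.  0. -0.  0. -0.  0.  0. -0. -0. -0.  0.  0.  0.
  0.  0. -0. -0.  0.  0.  0.  0. -0. -0.  0.  0.  0.  0.  0.  0. -0. -0.
 -0. -0.  0. -0.]
```

```bash
cat >> kin.py <<'E'
P=np.array([.5649,.4218,.1606,0,0,.3065,.1598])
LO=np.array([-179.8,-69.2,-61.2,-181.2,-171.1,-177.4]);HI=np.array([179.8,118.1,80.6,117.6,-9.2,177.4])
def ik(T,Rm,q0=(-20,0,0,0,-90,0)):
    best=None
    for g in([q0]+[(a,b,c,d4,e5,f) for a in(-45,-10) for b,c in((0,0),(-15,-30)) for d4 in(0,-40,40) for e5 in(-90,-50) for f in(-100,0,100)]):
        g=np.clip(g,LO+1,HI-1)
        z=least_squares(lambda q:np.concatenate([(lambda a:np.r_[(a[0]-T)*10,(a[1]-Rm).ravel()])(fk(q,P,-1))]).ravel(),g,bounds=(LO,HI),x_scale=30,max_nfev=60)
        if best is None or z.cost<best.cost: best=z
        if best.cost<1e-8:break
    return best.x,best.cost
def clr(q):
    x,E,F,W,T,H=fk(q,P,-1,True);o=[]
    for a,b in((x,E),(E,F),(F,W),(W,T)):
        s=np.linspace(0,1,60)[:,None];p=a+(b-a)*s
        dx=np.maximum(np.maximum(.23-p[:,0],p[:,0]-.46),0);dy=np.maximum(np.maximum(-.02-p[:,1],p[:,1]-.15),0);o.append(np.hypot(dx,dy).min())
    return np.array(o),E,F,W
def frame(zt,xh):  # tool z direction, tool x hint
    z=np.array(zt,float);z/=np.linalg.norm(z);x=np.array(xh,float);x-=z*(x@z);x/=np.linalg.norm(x);return np.c_[x,np.cross(z,x),z]
def hd(a):return np.array([np.cos(np.radians(a)),np.sin(np.radians(a)),0])
E
cat > t1.py <<'E'
from kin import *
np.set_printoptions(precision=3,suppress=True)
def rep(n,T,Rm,q0=(-20,0,0,0,-90,0)):
    q,c=ik(np.array(T),Rm,q0);d,E,F,W=clr(q);print(n,"cost %.1e"%c,q.round(1),"clr",d,"F",F,"W",W)
    return q
rep("pick",[.2925,-.2866,.133],frame([0,0,-1],hd(213)))
psi=-75
n=hd(psi)*-.5+[0,0,.866];u=hd(psi)*.866+[0,0,.5];y=np.cross(n,u)
v=np.array([.4512,-.3103,.17])
home=v+.05*u+.01*n
for s in(1,-1):
  g=home+.015*u+s*.048*y-.01*n
  leg=u+s*y
  for sx in(1,-1):rep(f"place leg{s} x{sx}",g,frame(-n,sx*leg))
sc=home+.08*u-.003*n
kb=sc+.07*n
for a in(0,30,60,90,120,150):
  rep(f"ins yaw{a}",kb,frame(-n,np.cos(np.radians(a))*u+np.sin(np.radians(a))*y))
k=np.array([.4864,-.1821,.221])
b=hd(46.8)
for be in(0,15,25,30,35,40,45):
  zt=-np.array([0,0,1])*np.cos(np.radians(be))+b*np.sin(np.radians(be))
  for sx in(1,-1):rep(f"key tilt{be} x{sx}",k,frame(zt,sx*b))
E
python3 t1.py
```

```text
pick cost 1.6e-25 [-21.4   6.5 -35.6  -0.  -48.  -35.6] clr [0.171 0.066 0.118 0.267] F [ 0.351 -0.138  0.44 ] W [ 0.293 -0.287  0.44 ]
place leg1 x1 cost 1.5e-30 [-11.5  14.1 -35.   48.3 -36.8  32.9] clr [0.096 0.026 0.062 0.185] F [ 0.405 -0.082  0.39 ] W [ 0.472 -0.204  0.468]
place leg1 x-1 cost 3.0e-21 [ -11.5   14.1  -35.    48.3  -36.8 -147.1] clr [0.096 0.026 0.062 0.185] F [ 0.405 -0.082  0.39 ] W [ 0.472 -0.204  0.468]
place leg-1 x1 cost 2.2e-22 [-18.5   7.3 -44.5  52.6 -31.7 -55.7] clr [0.162 0.054 0.085 0.209] F [ 0.316 -0.105  0.389] W [ 0.38  -0.229  0.468]
place leg-1 x-1 cost 2.1e-25 [-18.5   7.3 -44.5  52.6 -31.7 124.3] clr [0.162 0.054 0.085 0.209] F [ 0.316 -0.105  0.389] W [ 0.38  -0.229  0.468]
ins yaw0 cost 9.5e-27 [-13.4   7.  -26.6  36.7 -47.3   5.1] clr [0.163 0.034 0.077 0.214] F [ 0.409 -0.097  0.488] W [ 0.431 -0.234  0.567]
ins yaw30 cost 1.2e-28 [-13.4   7.  -26.6  36.7 -47.3  35.1] clr [0.163 0.034 0.077 0.214] F [ 0.409 -0.097  0.488] W [ 0.431 -0.234  0.567]
ins yaw60 cost 2.7e-19 [-13.4   7.  -26.6  36.7 -47.3  65.1] clr [0.163 0.034 0.077 0.214] F 
[... 1819 characters left out ...]
7 -10.4 -37.9 -62.5  -2. ] clr [0.137 0.079 0.191 0.164] F [ 0.451 -0.211  0.564] W [ 0.366 -0.31   0.472]
key tilt40 x1 cost 6.1e-25 [ -28.9   11.6  -10.   -43.6  -64.5 -176.1] clr [0.135 0.093 0.224 0.164] F [ 0.443 -0.244  0.558] W [ 0.352 -0.326  0.456]
key tilt40 x-1 cost 3.7e-23 [-28.9  11.6 -10.  -43.6 -64.5   3.9] clr [0.135 0.093 0.224 0.164] F [ 0.443 -0.244  0.558] W [ 0.352 -0.326  0.456]
key tilt45 x1 cost 4.1e-18 [ -32.6   12.8   -9.8  -49.1  -66.9 -170.5] clr [0.133 0.107 0.257 0.164] F [ 0.434 -0.277  0.549] W [ 0.338 -0.34   0.438]
key tilt45 x-1 cost 1.8e-21 [-32.6  12.8  -9.8 -49.1 -66.9   9.5] clr [0.133 0.107 0.257 0.164] F [ 0.434 -0.277  0.549] W [ 0.338 -0.34   0.438]
```

```bash
python3 - <<'E'
from h import *
from kin import *
import pickle
c=pickle.load(open("pics/top2.pkl","rb"));im=c["img"].copy()
q=[-28.0527,-1.2987,-2.1156,.0075,-89.1259,-29.0126]
x,E,F,W,T,H=fk(q,P,-1,True);print(x,E,F,W,T)
for a,b,col in((E,F,(0,0,255)),(F,W,(0,255,0)),(W,T,(255,0,0))):
    for s in np.linspace(0,1,40):
        X=a+(b-a)*s
        if (np.array(c["R"])@X+c["t"])[2]>.05:
            p=proj(c,X)
            if abs(p).max()<2000: cv2.circle(im,tuple(int(t) for t in p),2,col,-1)
c1=pickle.load(open("pics/top1.pkl","rb"));i1=c1["img"].copy();cs=pickle.load(open("pics/scene1.pkl","rb"));i2=cs["img"].copy()
for z,col in((.13,(255,0,0)),(.25,(0,255,0)),(.4,(0,0,255)),(.55,(255,0,255))):
  for t in np.linspace(0,2*np.pi,60):
    X=np.array([.345+.115*np.cos(t),.065+.085*np.sin(t),z])
    for c_,i_ in((c1,i1),(cs,i2)):
        if (np.array(c_["R"])@X+c_["t"])[2]>.05:
            p=proj(c_,X)
            if abs(p).max()<2000: cv2.circle(i_,tuple(int(t) for t in p),1,col,-1)
cv2.imwrite("pics/ov2.png",im);cv2.imwrite("pics/ovh.png",cv2.resize(np.hstack([i1,i2]),(800,300)))
E
```

```text
[0.     0.     0.1606] [-0.0113  0.006   0.7254] [ 0.3609 -0.1923  0.7193] [ 0.2858 -0.3334  0.7194] [ 0.286  -0.3335  0.4129]
```

View pics/ov2.png

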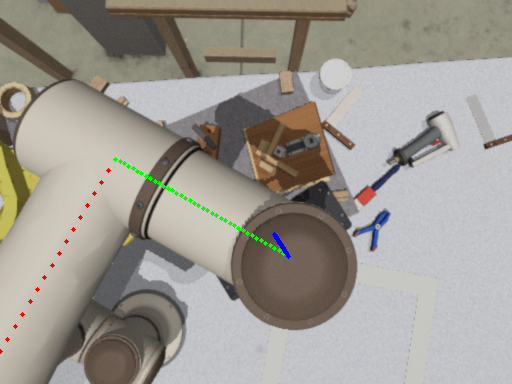

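View pics/ovh.png

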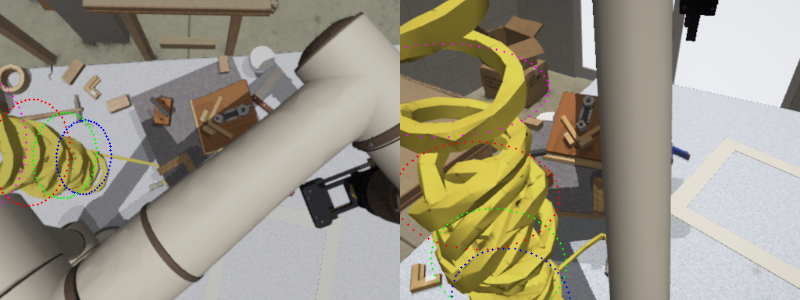

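```bash
cat >> kin.py <<'E'
_t=np.linspace(0,2*np.pi,720);EL=np.c_[.345+.115*np.cos(_t),.065+.085*np.sin(_t)]
def ecl(q):
    x,E,F,W,T,H=fk(q,P,-1,True);o=[]
    for a,b in((E,F),(F,F+(F-W)/np.linalg.norm(F-W)*.06),(F,W)):
        p=(a+(b-a)*np.linspace(0,1,80)[:,None])[:,:2]
        ins=(((p[:,0]-.345)/.115)**2+((p[:,1]-.065)/.085)**2<1).any()
        o.append(0 if ins else np.linalg.norm(p[:,None]-EL[None],axis=2).min())
    return np.array(o)
E
cat > t2.py <<'E'
from kin import *
np.set_printoptions(precision=3,suppress=True)
def rep(n,G,Rm,q0=(-20,0,0,0,-90,0)):
    q,c=ik(np.array(G)+.019*Rm[:,2],Rm,q0);_,E,F,W=clr(q);print(n,"c%.0e"%c,q.round(1),"clr",ecl(q),"W",W)
    return q
psi=-75
n=hd(psi)*-.5+[0,0,.866];u=hd(psi)*.866+[0,0,.5];y=np.cross(n,u);Z=np.array([0,0,1.])
v=np.array([.4512,-.3103,.17])
home=v+.05*u+.01*n
sd=lambda a:np.sin(np.radians(a));cd=lambda a:np.cos(np.radians(a))
if __name__=="__main__":
  legp=hd(213);leg=(u+y)/2**.5;g=home+.015*u+.048*y
  for ga in(0,-10,-20,-30):
    rep(f"pick {ga}",[.2925,-.2866,.15],frame(-Z*cd(ga)+legp*sd(ga),legp))
    rep(f"place {ga} x+",g+.01*n,frame(-n*cd(ga)+leg*sd(ga),leg))
    rep(f"place {ga} x-",g+.01*n,frame(-n*cd(ga)+leg*sd(ga),-leg))
  k=np.array([.4864,-.1821,.221]);b=hd(46.8);kb=home+.08*u-.003*n+.07*n
  for be in(20,25,30,35):
    rep(f"key{be}",k,frame(-Z*cd(be)+b*sd(be),-b))
    rep(f"key up{be}",k+.08*Z,frame(-Z*cd(be)+b*sd(be),-b))
    for a in(180,150,120,90):
      bp=cd(a)*u+sd(a)*y
      rep(f"ins{be} {a}",kb,frame(-n*cd(be)+bp*sd(be),-bp))
E
python3 t2.py
```

```text
pick 0 c6e-25 [-21.4   6.6 -35.7  -0.  -47.6 -35.6] clr [0.097 0.064 0.118] W [ 0.293 -0.287  0.438]
place 0 x+ c2e-30 [-11.4  14.  -35.   48.2 -37.   33. ] clr [0.045 0.019 0.07 ] W [ 0.472 -0.204  0.469]
place 0 x- c2e-21 [ -11.4   14.   -35.    48.2  -37.  -147. ] clr [0.045 0.019 0.07 ] W [ 0.472 -0.204  0.469]
pick -10 c6e-30 [-28.5   6.2 -32.4 -12.  -47.2 -20.7] clr [0.129 0.12  0.166] W [ 0.251 -0.314  0.433]
place -10 x+ c5e-24 [ -9.7  17.9 -23.4  31.6 -50.1  47. ] clr [0.036 0.055 0.105] W [ 0.515 -0.226  0.483]
place -10 x- c6e-29 [  -9.7   17.9  -23.4   31.6  -50.1 -133. ] clr [0.036 0.055 0.105] W [ 0.515 -0.226  0.483]
pick -20 c3e-24 [-37.    7.1 -28.7 -24.8 -49.9  -4.5] clr [0.163 0.195 0.228] W [ 0.21 -0.34  0.42]
place -20 x+ c1e-22 [-10.4  22.3 -13.1  22.4 -63.   55. ] clr [0.04  0.121 0.16 ] W [ 0.557 -0.252  0.489]
place -20 x- c6e-30 [ -10.4   22.3  -13.1   22.4  -63.  -125. ] clr [0.04  0.121 0.16 ] W [ 0.557 -0.252  0.489]
pick -30 c4e-19 [-46.3   9.2 -25.6 -36.7 -55.2  10.7] clr [0.192 0.277 0.298] W [ 0.172 -0.365  0.399]
place -30 x+ c4e-22 [-11.7  27.1  -3.
[... 1954 characters left out ...]
.9   2.5 -29.6   6.9 -16.7 -49.7] clr [0.104 0.074 0.129] W [ 0.299 -0.299  0.517]
key35 c2e-23 [-23.9  11.8 -11.3 -38.6 -60.3  -1.6] clr [0.109 0.182 0.203] W [ 0.374 -0.302  0.457]
key up35 c2e-26 [-23.3   7.3  -5.5 -35.5 -68.1  -9. ] clr [0.106 0.156 0.186] W [ 0.374 -0.302  0.537]
ins35 180 c2e-19 [-25.7  20.3   7.8  -3.8 -80.7  41.4] clr [0.117 0.261 0.293] W [ 0.477 -0.406  0.588]
ins35 150 c3e-18 [-30.3  14.6   1.8 -13.7 -66.8  24.1] clr [0.137 0.246 0.28 ] W [ 0.392 -0.409  0.577]
ins35 120 c7e-29 [-31.7   8.2  -8.4 -20.1 -47.    5. ] clr [0.142 0.205 0.24 ] W [ 0.32  -0.374  0.547]
ins35 90 c2e-28 [-26.    2.7 -24.  -11.9 -19.  -29.6] clr [0.118 0.111 0.157] W [ 0.281 -0.311  0.506]
```

```bash
cat > t3.py <<'E'
from t2 import *
tip=np.array([.3657,-.2526,.13]);
for s,hl in((1,213),(-1,123)):
  for dist in(.06,.08,.09):
    lp=hd(hl);inw=hd(168)*2**.5-lp;inw/=np.linalg.norm(inw)
    gp=tip+dist*lp+.012*inw+[0,0,.02]
    leg=(u+s*y)/2**.5;iw=(u-s*y)/2**.5;g=v+dist*leg+.012*iw+.02*n
    for ga in range(-50,51,10):
      def one(G,Rm):
        q,c=ik(np.array(G)+.019*Rm[:,2],Rm); return q,c,ecl(q)
      a=one(gp,frame(-Z*cd(ga)+lp*sd(ga),lp));b=one(g,frame(-n*cd(ga)+leg*sd(ga),leg))
      print(s,dist,ga,"pick c%.0e"%a[1],a[0][[0,4]].round(0),a[2],"place c%.0e"%b[1],b[0][[0,3,4]].round(0),b[2])
E
sed -i 's/for g in(\[q0\]+\[(a,b,c,d4,e5,f) for a in(-45,-10) for b,c in((0,0),(-15,-30)) for d4 in(0,-40,40) for e5 in(-90,-50) for f in(-100,0,100)\])/for g in([q0]+[(-20,10,-20,d4,-60,f) for d4 in(-30,30) for f in(-100,100)])/' kin.py; time python3 t3.py
```

```text
1 0.06 -50 pick c2e-22 [-60. -68.] [0.23  0.411 0.41 ] place c7e-27 [-15.   8. -97.] [0.065 0.289 0.314]
1 0.06 -40 pick c5e-23 [-52. -61.] [0.208 0.34  0.348] place c8e-19 [-13.  12. -85.] [0.054 0.23  0.259]
1 0.06 -30 pick c8e-19 [-43. -54.] [0.184 0.258 0.279] place c1e-30 [-11.  16. -74.] [0.045 0.166 0.2  ]
1 0.06 -20 pick c6e-24 [-34. -49.] [0.152 0.176 0.211] place c2e-19 [-10.  23. -61.] [0.037 0.099 0.141]
1 0.06 -10 pick c6e-30 [-26. -47.] [0.117 0.104 0.15 ] place c2e-21 [ -9.  32. -49.] [0.034 0.035 0.087]
1 0.06 0 pick c4e-26 [-19. -48.] [0.085 0.05  0.105] place c8e-31 [-11.  50. -36.] [0.045 0.012 0.06 ]
1 0.06 10 pick c1e-25 [-14. -51.] [0.058 0.014 0.072] place c2e-25 [-22.  87. -24.] [0.101 0.098 0.105]
1 0.06 20 pick c6e-27 [-10. -56.] [0.036 0.    0.048] place c5e-03 [-32. 118. -21.] [0.145 0.155 0.142]
1 0.06 30 pick c2e-29 [ -6. -62.] [0.017 0.    0.032] place c3e-22 [ -50. -179.  -18.] [0.202 0.26  0.136]
1 0.06 40 pick c1e-30 [ -4. -68.] [0.001 0.    0.022] place c4e-20 [ -53. -166.  -32.] [0.21  0.276 0.135]
1 0.06 50 pick c2e-20 [ -1. -74.] [0.    0.    0.0
[... 5190 characters left out ...]
9. -30.] [0.091 0.052 0.108]
-1 0.09 0 pick c4e-26 [ -4. -47.] [0.006 0.    0.006] place c3e-23 [-19.  52. -32.] [0.087 0.05  0.093]
-1 0.09 10 pick c7e-31 [-11. -57.] [0.043 0.005 0.056] place c3e-25 [-18.  66. -39.] [0.08  0.056 0.083]
-1 0.09 20 pick c4e-28 [-16. -67.] [0.071 0.077 0.117] place c1e-21 [-15.  72. -48.] [0.067 0.05  0.069]
-1 0.09 30 pick c1e-18 [-20. -77.] [0.091 0.145 0.175] place c6e-20 [-13.  75. -58.] [0.052 0.038 0.054]
-1 0.09 40 pick c1e-20 [-23. -86.] [0.106 0.205 0.229] place c3e-30 [-10.  76. -68.] [0.038 0.024 0.041]
-1 0.09 50 pick c2e-21 [-26. -94.] [0.117 0.257 0.276] place c8e-19 [ -8.  75. -77.] [0.028 0.012 0.033]
real	0m12.479s
user	0m11.467s
sys	0m0.826s
```

```bash
cat > ovl.py <<'E'
from t2 import *
from h import proj
import pickle,cv2
def hosemask(c):
    h=cv2.cvtColor(c["img"],cv2.COLOR_BGR2HSV);return cv2.inRange(h,(22,120,60),(35,255,255))
def draw(name,q,out,rad=.055):
    c=pickle.load(open(f"pics/{name}.pkl","rb"));im=c["img"].copy();m=np.zeros(im.shape[:2],np.uint8)
    x,E,F,W,T,H=fk(q,P,-1,True);L=F+(F-W)/np.linalg.norm(F-W)*.06
    for a,b in((E,F),(L,W),(W,T)):
        for s in np.linspace(0,1,60):
            X=a+(b-a)*s;z=(np.array(c["R"])@X+c["t"])[2]
            if z<.1:continue
            p=proj(c,X)
            if abs(p).max()<3000:cv2.circle(m,tuple(int(t) for t in p),int(c["fx"]*rad/z),255,-1)
    y=hosemask(c);print(name,"overlap",(m&y>0).sum(),end=" ")
    d=cv2.distanceTransform(255-m,cv2.DIST_L2,5);print("gap px",d[y>0].min())
    im[m>0]=im[m>0]//2+np.array([0,0,120],np.uint8);cv2.imwrite(out,im)
if __name__=="__main__":
    import sys
    tip=np.array([.3657,-.2526,.13]);leg=(u+y)/2**.5;iw=(u-y)/2**.5;g=v+.08*leg+.012*iw+.02*n
    for ga in(-20,-30,-40):
        Rm=frame(-n*cd(ga)+leg*sd(ga),leg);q,_=ik(g+.019*Rm[:,2],Rm);print(ga,q)
        draw("scene1",q,f"pics/os{ga}.png");draw("top1",q,f"pics/ot{ga}.png")
    k=np.array([.4864,-.1821,.221]);b=hd(46.8)
    for be in (15,25,30):
        Rm=frame(-Z*cd(be)+b*sd(be),-b);q,_=ik(k+.019*Rm[:,2],Rm);print("key",be,q);draw("scene1",q,f"pics/ok{be}.png")
E
python3 ovl.py
```

```text
-20 [-10.375   22.3265 -13.0398  22.3557 -63.01    54.958 ]
scene1 overlap 6762 gap px 0.0
top1 overlap 7655 gap px 0.0
-30 [-11.7498  27.1303  -3.6255  16.347  -75.4225  59.8171]
scene1 overlap 6678 gap px 0.0
top1 overlap 7746 gap px 0.0
-40 [-13.3468  32.1839   5.0784  11.9288 -87.4056  62.8247]
scene1 overlap 7229 gap px 0.0
top1 overlap 8065 gap px 0.0
key 15 [-10.3337  10.8722 -14.2927 -14.9437 -57.4618 -25.6089]
scene1 overlap 10737 gap px 0.0
key 25 [-16.7604  10.8088 -12.7107 -26.5925 -57.7095 -13.7804]
scene1 overlap 5561 gap px 0.0
key 30 [-20.2807  11.1555 -11.9693 -32.6049 -58.722   -7.6514]
scene1 overlap 3663 gap px 0.0
```

```bash
python3 -c "
import cv2,numpy as np
cv2.imwrite('pics/m1.png',cv2.resize(np.vstack([np.hstack([cv2.imread('pics/os-30.png'),cv2.imread('pics/ok30.png')]),np.hstack([cv2.imread('pics/ot-30.png'),cv2.imread('pics/ok15.png')])]),(800,600)))"
```

```text
(no output)
```

View pics/m1.png

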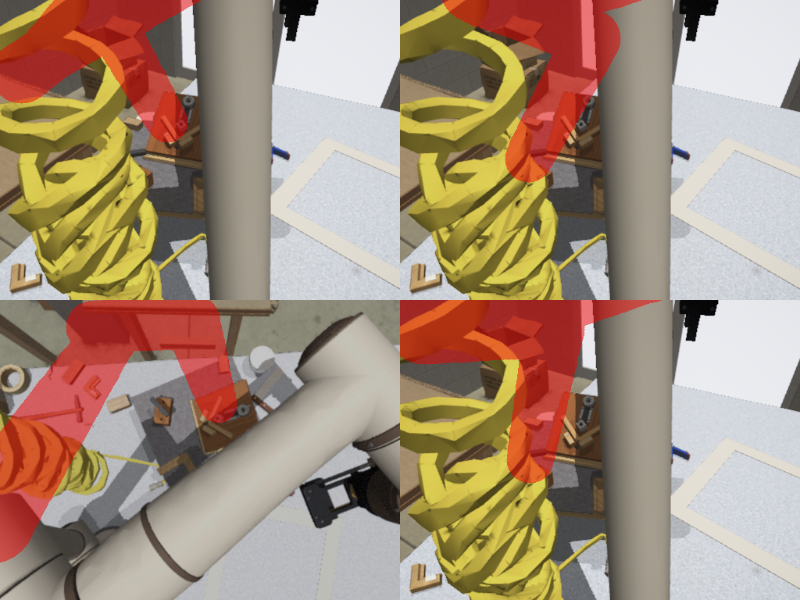

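```bash
python3 - <<'E'
from h import *
import pickle
c=pickle.load(open("pics/wrist2.pkl","rb"))
im=c["img"][80:260,90:370];cv2.imwrite("pics/w2z.png",cv2.resize(im,None,fx=2.85,fy=2.85,interpolation=cv2.INTER_CUBIC))
# rectified plan view at z=.13: 1px=1mm ; x up, y left
X0,X1,Y0,Y1=.2,.6,-.5,-.05
dst=[];src=[]
for x,y in((.25,-.45),(.25,-.15),(.45,-.45),(.45,-.15)):
    src.append(proj(c,np.array([x,y,.13])));dst.append([(-.05-y)*1500,(.6-x)*1500])
H=cv2.getPerspectiveTransform(np.float32(src),np.float32(dst))
w=cv2.warpPerspective(c["img"],H,(675,600))
for x in np.arange(.25,.6,.05):cv2.line(w,(0,int((.6-x)*1500)),(675,int((.6-x)*1500)),(0,255,0) if abs(x-.4)<.001 else (90,90,90),1)
for y in np.arange(-.45,-.05,.05):cv2.line(w,(int((-.05-y)*1500),0),(int((-.05-y)*1500),600),(0,255,0) if abs(y+.3)<.001 else (90,90,90),1)
cv2.imwrite("pics/plan2.png",w)
E
```

```text
(no output)
```

View pics/plan2.png

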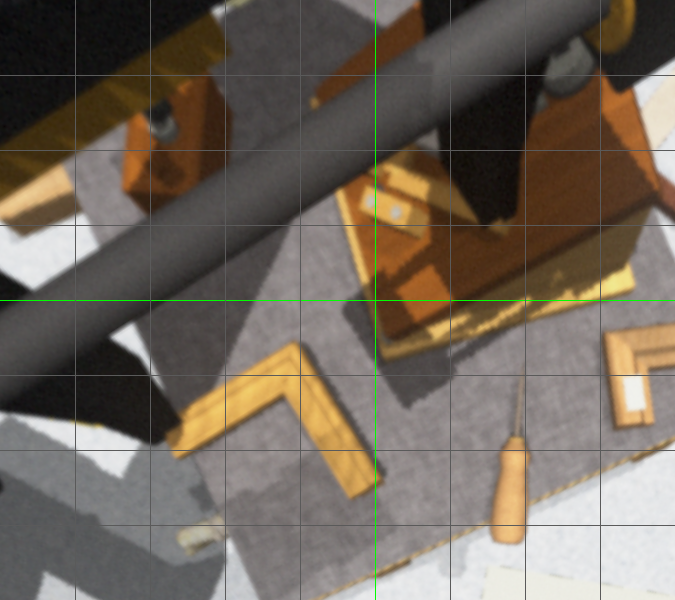

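View pics/w2z.png

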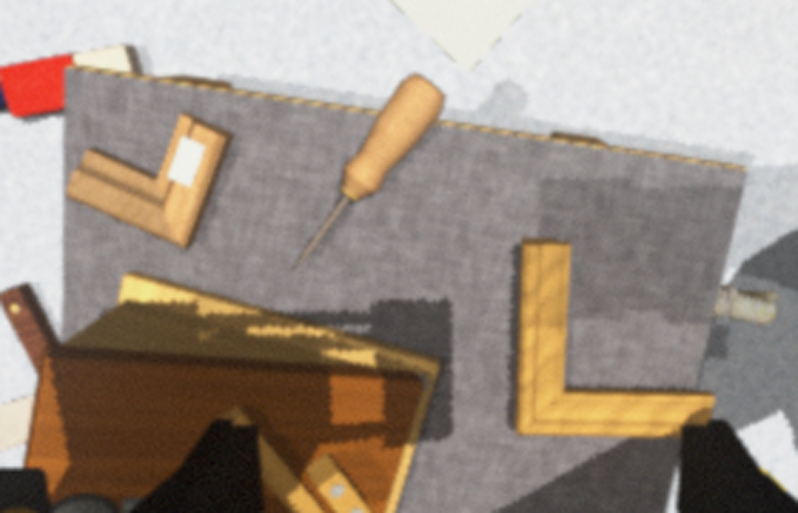

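```bash
cat > t4.py <<'E'
from t2 import *
import cv2
cr=np.array([.363,-.307]);crp=np.array([cr,cr+.172*hd(15)[:2],cr+.172*hd(15)[:2]+.15*hd(-75)[:2],cr+.15*hd(-75)[:2]])
obs=[crp,np.array([[.35,-.40],[.31,-.385],[.235,-.375],[.235,-.405],[.31,-.41]]),np.array([[.39,-.45],[.31,-.45],[.31,-.55],[.39,-.55]]),np.array([[.53,-.155],[.525,-.215],[.44,-.205],[.445,-.155]])]
# riser: near edge & left edge lines
ri=np.array([[.213,-.217],[.50,-.10],[.62,-.40],[.317,-.52]])
S=lambda p:np.float32(np.array(p)*1000)
def ins(poly,p):return cv2.pointPolygonTest(S(poly),(float(p[0]*1000),float(p[1]*1000)),True)
res=[]
for h in range(190,345,15):
  a=hd(h-45)[:2];b=hd(h+45)[:2]
  for x in np.arange(.24,.48,.02):
    for yv in np.arange(-.44,-.14,.02):
      t=np.array([x,yv]);pts=[t]+[t+s*l for s in(.035,.07,.105) for l in(a,b)]
      fa=t+.08*a+.012*b;fb=t+.08*b+.012*a
      cl=[ins(ri,p) for p in pts]; 
      if min(cl)<5:continue
      allp=[(p,8) for p in pts]+[(t+s*a+.012*b,14) for s in(.0,.035,.07,.095)]+[(t+s*b+.012*a,14) for s in(.035,.07,.095)]+[(fa+k*b,12) for k in(-.045,.045)]+[(fb+k*a,12) for k in(-.045,.045)]
      if any(ins(o,p)>-m for o in obs for p,m in allp):continue
      A=np.append(a,0);Bv=np.append(b,0)
      Rb=frame(-Z,Bv);qb,cb=ik(np.r_[fb,.152]+.019*Rb[:,2],Rb)
      if cb>1e-8:continue
      eb=ecl(qb)
      if eb[0]<.085 or eb[1]<.05:continue
      for ga in(0,-10,-20):
        Ra=frame(-Z*cd(ga)+A*sd(ga),A);qa,ca=ik(np.r_[fa,.152]+.019*Ra[:,2],Ra)
        if ca<1e-8 and ecl(qa)[0]>.085 and ecl(qa)[1]>.05: res.append((h,x,yv,ga,qb.round(0),eb,qa.round(0),ecl(qa)))
for z in res:print(*z)
E
time python3 t4.py | awk 'NR<70'
```

```text
190 0.3600000000000001 -0.27999999999999986 -20 [-28.  11. -30.  -0. -49.  -7.] [0.125 0.13  0.179] [ -11.   -7.  -60.   24.  -20. -136.] [0.085 0.064 0.085]
real	0m6.398s
user	0m5.291s
sys	0m0.768s
```

```bash
python3 - <<'E'
from h import *
import pickle
c=pickle.load(open("pics/wrist1.pkl","rb"))
dst=[];src=[]
for x,y in((0,-.7),(0,-.4),(.3,-.7),(.3,-.4)):
    src.append(proj(c,np.array([x,y,.0])));dst.append([(-.2-y)*1000,(.4-x)*1000])
H=cv2.getPerspectiveTransform(np.float32(src),np.float32(dst))
w=cv2.warpPerspective(c["img"],H,(800,600))
for x in np.arange(-.2,.4,.1):cv2.line(w,(0,int((.4-x)*1000)),(800,int((.4-x)*1000)),(0,0,255) if abs(x)<.001 else (90,90,90),1)
for y in np.arange(-1,-.15,.1):cv2.line(w,(int((-.2-y)*1000),0),(int((-.2-y)*1000),600),(0,0,255) if abs(y+.5)<.001 else (90,90,90),1)
cv2.imwrite("pics/plan1.png",w)
E
```

```text
(no output)
```

View pics/plan1.png

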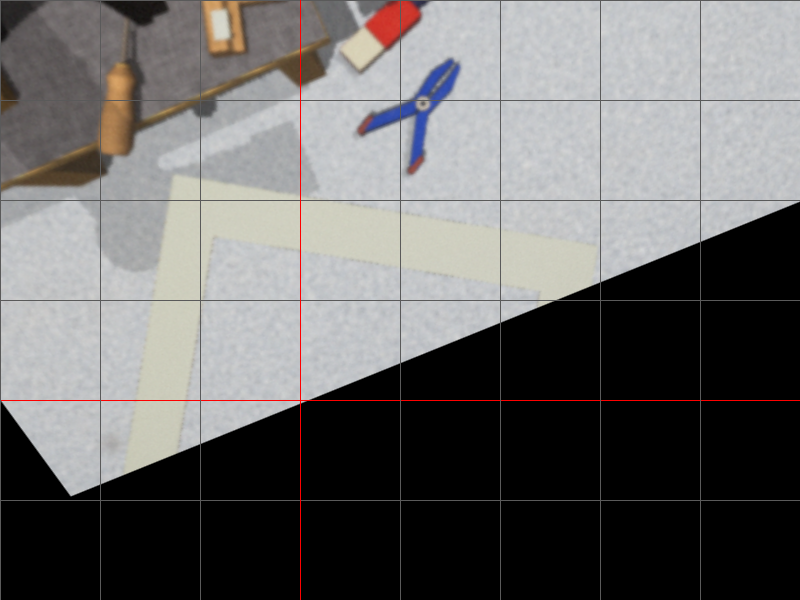

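```bash
cat >> h.py <<'E'
from scipy.spatial.transform import Rotation as Ro
def delta(Tt,Rt,T0=None,R0=None):
    """print tool-frame shift (units of 100mm) and rotvec (units of 45deg) from commanded/current to target (shift first in current axes)"""
    s=r.sense();T0=np.array(s["tcp_pos"]) if T0 is None else T0;R0=np.array(s["ee_rot"]) if R0 is None else R0
    sh=R0.T@(Tt-T0)*10;rv=np.degrees(Ro.from_matrix(R0.T@Rt).as_rotvec())/45
    print("shift",sh.round(3),"|",np.linalg.norm(sh).round(3),"rot",rv.round(3),"|",np.linalg.norm(rv).round(3));return sh,rv
def after(rv_units,R0=None):
    return (np.array(r.sense()["ee_rot"]) if R0 is None else R0)@Ro.from_rotvec(np.radians(45*np.array(rv_units))).as_matrix()
E
python3 - <<'E'
from h import *
from kin import frame,hd
import pickle
c=pickle.load(open("pics/wrist2.pkl","rb"))
Q=lambda a,b,z=.15:onz(c,90+a/2.85,80+b/2.85,z)
tip=Q(517,433);b1=Q(523,240);b2=Q(572,242,.147);a1=Q(710,433);a2=Q(713,392,.147)
print(tip,b1,b2,a1,a2)
for p in(b1-tip,a1-tip):print(np.linalg.norm(p),np.degrees(np.arctan2(p[1],p[0])))
E
```

```text
[ 0.3659 -0.2517  0.15  ] [ 0.2765 -0.3077  0.15  ] [ 0.2644 -0.2858  0.147 ] [ 0.3098 -0.1644  0.15  ] [ 0.2907 -0.1761  0.147 ]
0.10542997900784365 -147.96650703022348
0.10375316279571575 122.70753911025875
```

```bash
python3 - <<'E'
from h import *
from kin import frame,hd
Rt=frame([0,0,-1],hd(212.2));T=np.array([.2918,-.2841,.2])
delta(T,Rt)
E
```

```text
shift [-0.718  0.606  1.95 ] | 2.165 rot [-0.101 -0.272 -0.029] | 0.292
```

```bash
python3 -m crank '[[-1,[0,0,0],[-0.05,-0.136,-0.015]],[-1,[0,0,0],[-0.05,-0.136,-0.015]],[-1,[-0.15,0.216,0.3],[0,0,0]],[-1,[-0.146,0.216,0.3],[0,0,0]],[-1,[0,0,0.5],[0,0,0]],[-1,[0,0,0.5],[0,0,0]],[-1,[0,0,0.3],[0,0,0]],[-1,[0,0,0],[0,0,0]]]'; python3 - <<'E'
from h import *
from kin import frame,hd
st();log();snap("wrist","wrist3");snap("scene","scene3")
delta(np.array([.2918,-.2841,.133]),frame([0,0,-1],hd(212.2)))
E
```

```text
time_s: 3.15
tcp_pos: [0.2874, -0.2827, 0.2185]
ee_rot: [[-0.846, -0.533, -0.001], [-0.533, 0.846, 0.001], [0.0, 0.001, -1.0]]
wrist_force: [0.5, -0.2, 0.5]
gripper_width: 1.003
3.15 tcp [ 0.2874 -0.2827  0.2185] J [-21.2098  -0.056  -28.4286  -0.0419 -61.6831 -36.5908] F [ 0.4814 -0.2094  0.5173] M [ 0.0305 -0.0154  0.0115] g 1.0026529480933823
shift [-0.008  0.007  0.903] | 0.903 rot [-0.011  0.005  0.002] | 0.012
```

View pics/wrist3.png

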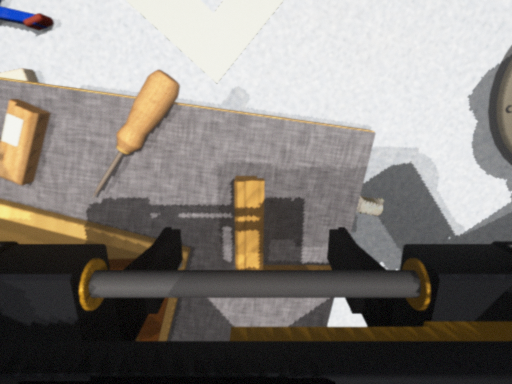

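View pics/scene3.png

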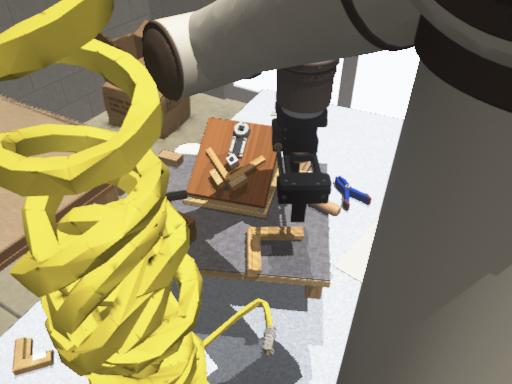

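```bash
python3 -m crank '[[-1,[0,0,0.4],[0,0,0]],[-1,[0,0,0.3],[0,0,0]],[-1,[0,0,0.17],[0,0,0]],[-1,[0,0,0],[0,0,0]],[-1,[0,0,0],[0,0,0]]]'; python3 -c "
from h import *
st()"
```

```text
time_s: 3.75
tcp_pos: [0.2926, -0.285, 0.1374]
ee_rot: [[-0.845, -0.535, 0.011], [-0.535, 0.845, -0.006], [-0.006, -0.011, -1.0]]
wrist_force: [-0.5, 0.0, -0.2]
gripper_width: 1.004
3.75 tcp [ 0.2926 -0.285   0.1374] J [-21.1404   5.6309 -35.8216   0.1262 -47.8216 -36.58  ] F [-0.5123  0.0227 -0.2331] M [0.0178 0.0102 0.0005] g 1.0037564808432708
```

```bash
python3 -m crank '[[-1,[0,0,0.03],[0,0,0]],[0.2,[0,0,0],[0,0,0]],[1,[0,0,0],[0,0,0]],[1,[0,0,0],[0,0,0]],[1,[0,0,0],[0,0,0]],[1,[0,0,0],[0,0,0]]]'; python3 -c "
from h import *
st()"
```

```text
time_s: 4.35
tcp_pos: [0.2908, -0.2839, 0.1325]
ee_rot: [[-0.845, -0.535, 0.008], [-0.535, 0.845, -0.004], [-0.004, -0.008, -1.0]]
wrist_force: [-0.2, -0.3, 0.9]
gripper_width: 0.631
4.35 tcp [ 0.2908 -0.2839  0.1325] J [-21.1088   5.9498 -36.3185   0.0743 -47.227  -36.5801] F [-0.2381 -0.3449  0.8928] M [-0.006   0.0055 -0.0437] g 0.6307091070082369
```

```bash
python3 -m crank '[[1,[0,0,0],[0,0,0]],[1,[0,0,0],[0,0,0]],[1,[0,0,0],[0,0,0]],[1,[0,0,0],[0,0,0]],[1,[0,0,0],[0,0,0]],[1,[0,0,0],[0,0,0]]]'; python3 -c "
from h import *
st()"
```

```text
time_s: 4.95
tcp_pos: [0.2908, -0.2839, 0.1324]
ee_rot: [[-0.845, -0.535, 0.008], [-0.535, 0.845, -0.004], [-0.004, -0.008, -1.0]]
wrist_force: [-0.2, 1.0, 0.7]
gripper_width: 0.273
4.95 tcp [ 0.2908 -0.2839  0.1324] J [-21.1134   5.9605 -36.3193   0.0717 -47.2224 -36.581 ] F [-0.1996  0.959   0.6621] M [-0.0238  0.0244 -0.0414] g 0.27254808836912436
```

```bash
python3 -m crank '[[1,[0,0,-0.4],[0,0,0]],[1,[0,0,-0.4],[0,0,0]],[1,[0.36,-0.28,0],[0,0,0]],[1,[0.36,-0.28,0],[0,0,0]],[1,[0.36,-0.28,0],[0,0,0]],[1,[0.36,-0.28,0],[0,0,0]],[1,[0.36,-0.28,0],[0,0,-0.18]],[1,[0,0,0],[0,0,-0.18]]]'; python3 -c "
from h import *
from kin import frame,hd
st();delta(np.array([.2,-.545,.12]),frame([0,0,-1],hd(300)))"
```

```text
time_s: 5.75
tcp_pos: [0.2115, -0.5015, 0.2114]
ee_rot: [[-0.663, -0.749, 0.006], [-0.749, 0.663, -0.004], [-0.001, -0.007, -1.0]]
wrist_force: [-0.3, 2.1, -0.5]
gripper_width: 0.271
5.75 tcp [ 0.2115 -0.5015  0.2114] J [-50.1422  14.5142 -12.144   -0.1534 -62.9294   8.7069] F [-0.3326  2.0557 -0.4826] M [ 0.1713  0.0616 -0.007 ] g 0.2714692511327021
shift [ 0.403 -0.195  0.915] | 1.018 rot [-0.009 -0.005 -1.589] | 1.589
```

```bash
python3 -m crank '[[1,[0.4,-0.19,0],[0,0,0]],[1,[0,0,0.2],[0,0,-0.18]],[1,[0,0,0.2],[0,0,-0.18]],[1,[0,0,0.2],[0,0,-0.18]],[1,[0,0,0.2],[0,0,-0.18]],[1,[0,0,0.1],[0,0,-0.18]],[1,[0,0,0],[0,0,-0.18]],[1,[0,0,0],[0,0,-0.18]]]';python3 -m crank '[[1,[0,0,0],[0,0,-0.18]],[1,[0,0,0],[0,0,-0.15]],[1,[0,0,0],[0,0,0]]]'; python3 -c "
from h import *
from kin import frame,hd
st();snap('wrist','wrist4');delta(np.array([.2,-.545,.006]),frame([0,0,-1],hd(300)))"
```

```text
time_s: 6.55
tcp_pos: [0.2014, -0.5401, 0.1217]
ee_rot: [[0.267, -0.964, 0.007], [-0.964, -0.267, -0.002], [0.004, -0.006, -1.0]]
wrist_force: [-0.1, 0.4, -1.3]
gripper_width: 0.274
time_s: 6.85
tcp_pos: [0.2016, -0.5403, 0.1223]
ee_rot: [[0.5, -0.866, 0.007], [-0.866, -0.5, -0.003], [0.007, -0.005, -1.0]]
wrist_force: [0.6, -0.3, -0.8]
gripper_width: 0.274
6.85 tcp [ 0.2016 -0.5403  0.1223] J [-53.5808  22.4304 -14.4839  -0.2906 -52.6821  83.746 ] F [ 0.568  -0.3084 -0.764 ] M [ 0.0081  0.1495 -0.0196] g 0.27400415091786817
shift [0.024 0.042 1.164] | 1.165 rot [-0.006 -0.009 -0.003] | 0.011
```

View pics/wrist4.png

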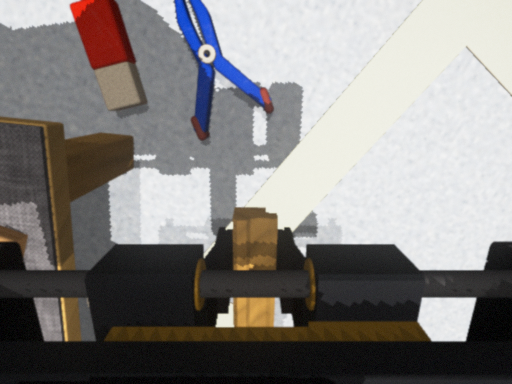

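```bash
python3 -m crank '[[1,[-0.15,0.25,0.3],[0,0,0]],[1,[0,0,0.4],[0,0,0]],[1,[0,0,0.3],[0,0,0]],[1,[0,0,0.13],[0,0,0]],[1,[0,0,0],[0,0,0]],[1,[0,0,0.02],[0,0,0]],[1,[0,0,0],[0,0,0]]]'; python3 -c "
from h import *
st()"
```

```text
time_s: 7.6
tcp_pos: [0.1742, -0.5415, 0.0089]
ee_rot: [[0.5, -0.866, 0.009], [-0.866, -0.5, -0.007], [0.01, -0.005, -1.0]]
wrist_force: [0.6, -0.7, -0.7]
gripper_width: 0.271
7.6 tcp [ 0.1742 -0.5415  0.0089] J [-55.9822  30.2405 -21.8135  -0.3763 -37.3387  86.2933] F [ 0.6132 -0.6921 -0.7157] M [ 0.0409  0.1597 -0.0018] g 0.2705323952251366
```

```bash
python3 -m crank '[[1,[0,0,0.03],[0,0,0]],[1,[0,0,0.02],[0,0,0]],[1,[0,0,0.01],[0,0,0]],[1,[0,0,0],[0,0,0]]]'; python3 -c "
from h import *
st()"
```

```text
time_s: 8.0
tcp_pos: [0.1742, -0.5415, 0.0045]
ee_rot: [[0.501, -0.866, 0.009], [-0.866, -0.501, -0.007], [0.01, -0.004, -1.0]]
wrist_force: [0.2, 4.4, 13.2]
gripper_width: 0.271
8.0 tcp [ 0.1742 -0.5415  0.0045] J [-55.9695  30.6178 -22.0044  -0.3486 -36.7732  86.2918] F [ 0.209   4.4344 13.2224] M [ 1.2737  0.0763 -0.0897] g 0.2710015529861164
```

```bash
python3 -m crank '[[0,[0,0,0],[0,0,0]],[-0.3,[0,0,0],[0,0,0]],[-0.3,[0,0,-0.4],[0,0,0]],[-0.3,[0,0,-0.4],[0,0,0.18]],[-0.3,[0,0,0],[0,0,0.18]],[-0.3,[0,0,0],[0,0,0.18]],[-0.3,[0,0,0],[0,0,0.18]],[-0.3,[0,0,0],[0,0,0.18]]]';python3 -m crank '[[-0.3,[0,0,0],[0,0,0.18]],[-0.3,[0,0,0],[0,0,0.18]],[-0.3,[0,0,0],[0,0,0.18]],[-0.3,[0,0,0],[0,0,0.18]],[-0.3,[0,0,0],[0,0,0.18]],[-0.3,[0,0,0],[0,0,0.18]],[-0.3,[0,0,0],[0,0,0]]]'; cat > tg.py <<'E'
from h import *
from kin import frame,hd
Z=np.array([0,0,1.])
def tool(G,up,legd,ga):
    g=np.radians(ga);Rm=frame(-up*np.cos(g)+legd*np.sin(g),legd);return np.array(G)+.019*Rm[:,2],Rm
E
python3 -c "
from tg import *
st();snap('wrist','wrist5');snap('top','top5')
Tt,Rt=tool([.0813,-.5166,.0235],Z,hd(210),-20);print(Tt,Rt)
delta(Tt+[0,0,.06],Rt)"
```

```text
time_s: 8.8
tcp_pos: [0.1727, -0.54, 0.0814]
ee_rot: [[-0.188, -0.982, 0.008], [-0.982, 0.188, -0.004], [0.002, -0.008, -1.0]]
wrist_force: [-0.8, -0.5, -0.3]
gripper_width: 0.647
time_s: 9.5
tcp_pos: [0.1727, -0.54, 0.0812]
ee_rot: [[-0.858, -0.514, 0.008], [-0.514, 0.858, -0.004], [-0.005, -0.007, -1.0]]
wrist_force: [0.5, 0.0, 0.4]
gripper_width: 0.652
9.5 tcp [ 0.1727 -0.54    0.0812] J [-56.0316  24.402  -18.413   -0.3363 -46.7783  -2.8275] F [0.4671 0.0094 0.3621] M [ 0.0481  0.0511 -0.0463] g 0.6519750955557723
[ 0.0869 -0.5134  0.0056] [[-0.8138 -0.5     0.2962]
 [-0.4698  0.866   0.171 ]
 [-0.342   0.     -0.9397]]
shift [0.598 0.673 0.149] | 0.912 rot [-0.005 -0.439  0.025] | 0.439
```

View pics/wrist5.png

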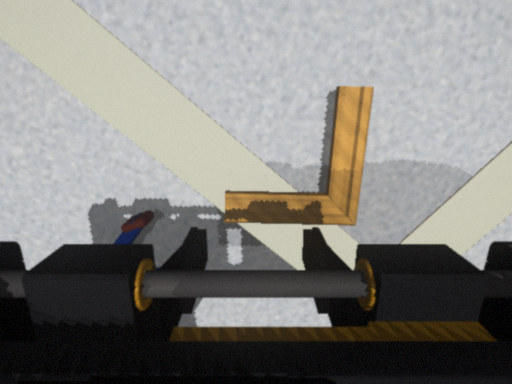

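View pics/top5.png

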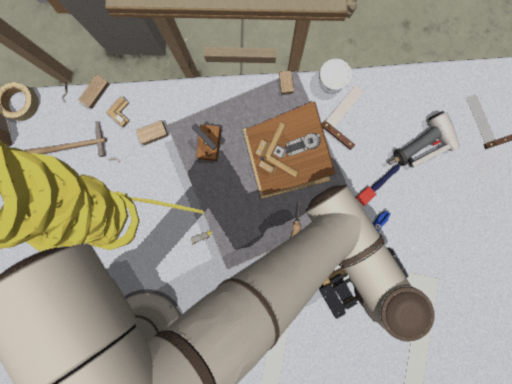

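```bash
python3 - <<'E'
from tg import *
import pickle
c=pickle.load(open("pics/wrist5.pkl","rb"))
im=c["img"][70:240,200:400];cv2.imwrite("pics/w5z.png",cv2.resize(im,None,fx=3.5,fy=3.5,interpolation=cv2.INTER_CUBIC))
h=cv2.cvtColor(c["img"],cv2.COLOR_BGR2HSV);m=cv2.inRange(h,(8,90,50),(25,255,255));m[235:]=0
cs,_=cv2.findContours(m,cv2.RETR_EXTERNAL,cv2.CHAIN_APPROX_NONE);k=max(cs,key=cv2.contourArea);a=cv2.approxPolyDP(k,4,True)[:,0]
for p in a:print(p,onz(c,*p,.02)[:2])
E
```

```text
[372  87] [ 0.054 -0.516]
[338  88] [ 0.0666 -0.5358]
[326 193] [ 0.1337 -0.499 ]
[228 191] [ 0.1712 -0.5647]
[224 221] [ 0.1947 -0.5551]
[354 224] [ 0.1435 -0.4651]
```

View pics/w5z.png

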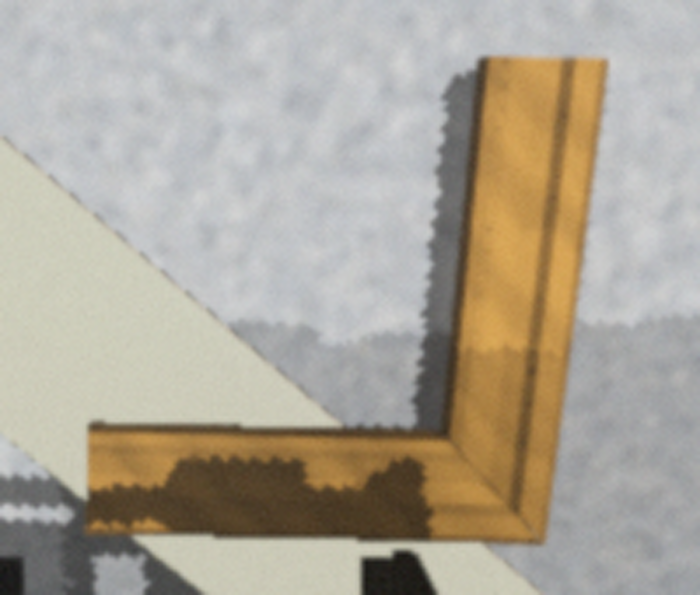

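```bash
python3 -m crank '[[-0.3,[0.3,0.34,0],[0,-0.146,0.008]],[-0.3,[0,0,0],[0,-0.146,0.008]],[-0.3,[0,0,0],[0,-0.146,0.008]],[-0.3,[0,0,0],[0,0,0]],[-0.3,[0,0,0],[0,0,0]]]'; python3 -c "
from tg import *
st()
Tt,Rt=tool([.0799,-.5151,.0235],Z,hd(209.7),-20);print(Tt)
delta(Tt+[0,0,.04],Rt);delta(Tt,Rt)"
```

```text
time_s: 10.1
tcp_pos: [0.1288, -0.5267, 0.0807]
ee_rot: [[-0.815, -0.497, 0.297], [-0.469, 0.867, 0.166], [-0.34, -0.004, -0.94]]
wrist_force: [-0.0, 0.4, -0.9]
gripper_width: 0.65
10.1 tcp [ 0.1288 -0.5267  0.0807] J [-71.5067  26.6702  -9.0995 -22.6898 -60.1227  23.8052] F [-0.047   0.3771 -0.8877] M [-0.2942  0.6072 -0.0142] g 0.6501409828063263
[ 0.0855 -0.5119  0.0056]
shift [0.402 0.345 0.225] | 0.576 rot [-0.004 -0.002  0.004] | 0.006
shift [0.538 0.346 0.602] | 0.878 rot [-0.004 -0.002  0.004] | 0.006
```

```bash
python3 -m crank '[[-0.3,[0.2,0.17,0.11],[0,0,0]],[-0.3,[0.2,0.175,0.11],[0,0,0]],[-0.3,[0.07,0,0.19],[0,0,0]],[-0.3,[0.067,0,0.18],[0,0,0]],[-0.3,[0,0,0],[0,0,0]],[-0.3,[0,0,0],[0,0,0]]]'; python3 -c "
from tg import *
st()
Tt,Rt=tool([.0799,-.5151,.0235],Z,hd(209.7),-20)
delta(Tt,Rt)"
```

```text
time_s: 10.7
tcp_pos: [0.087, -0.5114, 0.0074]
ee_rot: [[-0.813, -0.5, 0.297], [-0.471, 0.866, 0.168], [-0.341, -0.004, -0.94]]
wrist_force: [1.1, -0.6, 0.9]
gripper_width: 0.65
10.7 tcp [ 0.087  -0.5114  0.0074] J [-75.4327  31.4575 -13.9503 -24.5194 -52.5572  31.8795] F [ 1.1185 -0.5677  0.8912] M [-0.3892  0.6008 -0.011 ] g 0.6499903573679345
shift [0.02  0.003 0.012] | 0.024 rot [-0.002 -0.001  0.008] | 0.008
```

```bash
python3 -m crank '[[1,[0.02,0,0.012],[0,0,0]],[1,[0,0,0],[0,0,0]],[1,[0,0,0],[0,0,0]],[1,[0,0,0],[0,0,0]],[1,[0,0,0],[0,0,0]],[1,[0,0,0],[0,0,0]],[1,[0,0,0],[0,0,0]]]'; python3 -c "
from tg import *
st()"
```

```text
time_s: 11.4
tcp_pos: [0.085, -0.5127, 0.0056]
ee_rot: [[-0.814, -0.498, 0.298], [-0.469, 0.867, 0.167], [-0.342, -0.004, -0.94]]
wrist_force: [-0.2, -0.5, 0.9]
gripper_width: 0.271
11.4 tcp [ 0.085  -0.5127  0.0056] J [-75.7182  31.6952 -13.8491 -24.6083 -52.4626  32.1114] F [-0.2366 -0.5358  0.9371] M [-0.1784  0.5268 -0.021 ] g 0.27141858272242053
```

```bash
python3 - <<'E'
from tg import *
import pickle
im=pickle.load(open("pics/top5.pkl","rb"))["img"][90:205,230:345];cv2.imwrite("pics/t5z.png",cv2.resize(im,None,fx=5.2,fy=5.2,interpolation=cv2.INTER_CUBIC))
im=pickle.load(open("pics/scene3.pkl","rb"))["img"][110:220,180:290];cv2.imwrite("pics/s3z.png",cv2.resize(im,None,fx=5.4,fy=5.4,interpolation=cv2.INTER_CUBIC))
E
```

```text
(no output)
```

View pics/t5z.png

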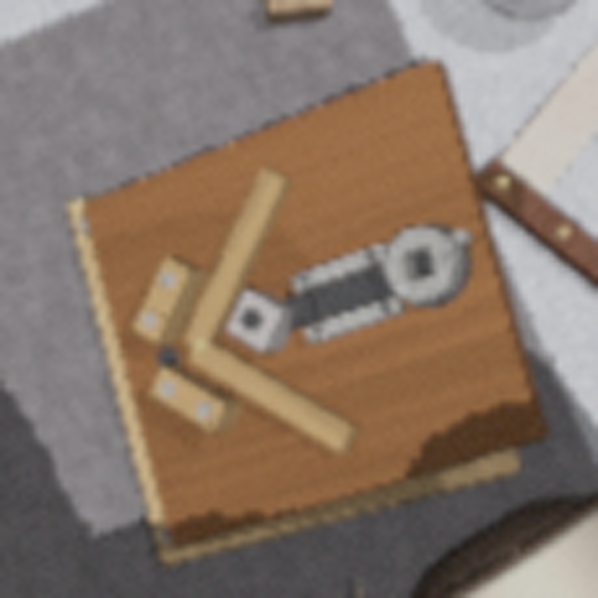

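View pics/s3z.png

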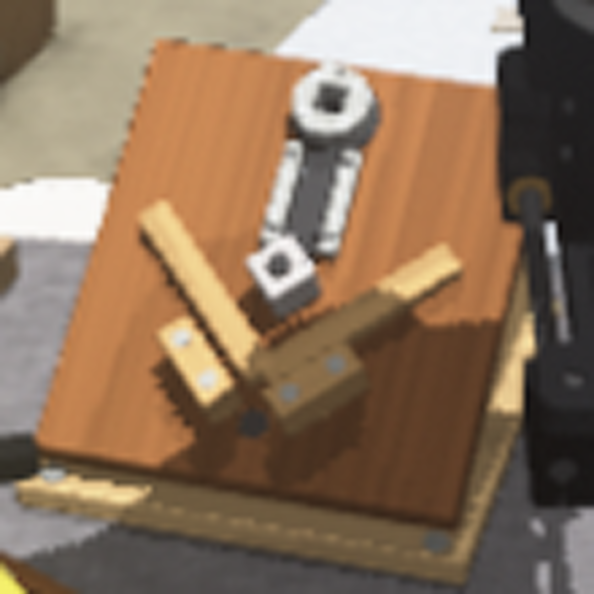

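```bash
python3 - <<'E'
from tg import *
import pickle
ct=pickle.load(open("pics/top5.pkl","rb"));cs=pickle.load(open("pics/scene3.pkl","rb"))
F={"lowL":((75,205),(38,440)),"hiL":((437,62),(155,42)),"lowR":((163,528),(458,525)),"mouth":((423,265),(331,98)),"hole":((167,357),(252,425)),
"d1":((178,280),(183,338)),"d2":((150,320),(208,378)),"d3":((168,388),(288,392)),"d4":((205,410),(335,365)),"shoe":((252,319),(280,265)),"ledgeL":((270,172),(155,208)),"ledgeR":((345,440),(452,255))}
X={}
for k,(a,b) in F.items():
    x,e=tri([(ct,230+a[0]/5.2,90+a[1]/5.2),(cs,180+b[0]/5.4,110+b[1]/5.4)]);X[k]=x;print(k,x,np.array(e)*1000)
pickle.dump(X,open("X.pkl","wb"))
E
```

```text
lowL [ 0.5195 -0.2667  0.1588] [1.4998 1.4998]
hiL [ 0.5657 -0.4194  0.24  ] [0.8131 0.8131]
lowR [ 0.3685 -0.3117  0.1515] [5.7734 5.7734]
mouth [ 0.4788 -0.4141  0.2437] [0.4517 0.4517]
hole [ 0.4501 -0.3096  0.165 ] [0.2899 0.2899]
d1 [ 0.4812 -0.3133  0.191 ] [0.7067 0.7067]
d2 [ 0.4632 -0.3018  0.1871] [0.1037 0.1037]
d3 [ 0.4333 -0.3102  0.187 ] [0.1254 0.1254]
d4 [ 0.4232 -0.3265  0.1927] [0.1544 0.1544]
shoe [ 0.4597 -0.3458  0.2127] [0.3462 0.3462]
ledgeL [ 0.5229 -0.3529  0.2126] [1.2641 1.2641]
ledgeR [ 0.4088 -0.3862  0.2117] [0.1855 0.1855]
```

```bash
cat > cr.py <<'E'
from tg import *
from kin import ik,ecl,fk,P
PSI=-74.3
u=hd(PSI)*.8660254+np.array([0,0,.5]);n=-hd(PSI)*.5+np.array([0,0,.8660254]);y=np.cross(n,u)
RB=np.c_[u,y,n];v=np.array([.4490,-.3082,.1732])
# in-hand
Rc0=np.c_[hd(254.7),hd(344.7),[0,0,1]];tc0=np.array([.1435,-.4651,0])
Tg=np.array([.0854,-.5123,.0056]);g=np.radians(-20);Rg=frame(-Z*np.cos(g)+hd(209.7)*np.sin(g),hd(209.7))
RH=Rc0.T@Rg;TH=Rc0.T@(Tg-tc0)   # tool in corner(tip) frame
def tgt(du,dy,dn): # corner tip offset in bed axes (m)
    t=v+RB@np.array([du,dy,dn]);return t+RB@TH,RB@RH
E
python3 - <<'E'
from cr import *
print(u,y,n);print(TH,RH)
for d in((.003,0,.12),(.003,0,.05),(.003,0,.0)):
    T,R=tgt(*d);q,c=ik(T,R);print(d,T,"%.0e"%c,q.round(1),ecl(q))
T,R=tgt(.003,0,.12);print(R);delta(T,R)
E
```

```text
[ 0.2343 -0.8337  0.5   ] [0.9627 0.2706 0.    ] [-0.1353  0.4813  0.866 ]
[ 0.0609 -0.0436  0.0056] [[ 0.6645 -0.7071 -0.2418]
 [-0.6645 -0.7071  0.2418]
 [-0.342   0.     -0.9397]]
(0.003, 0, 0.12) [ 0.405  -0.3128  0.3139] 3e-17 [-16.2  -3.3 -23.    6.9 -50.3 -12.9] [0.0711 0.025  0.0819]
(0.003, 0, 0.05) [ 0.4145 -0.3465  0.2533] 3e-17 [-20.5   2.4 -25.9   5.9 -41.4  -8.8] [0.0923 0.0654 0.1192]
(0.003, 0, 0.0) [ 0.4212 -0.3705  0.21  ] 3e-17 [-23.2   6.9 -27.2   5.  -35.4  -6. ] [0.1053 0.0954 0.1468]
[[-0.4377 -0.8464  0.3033]
 [-0.8984  0.3982 -0.1852]
 [ 0.036  -0.3536 -0.9347]]
shift [-4.597  0.128 -1.61 ] | 4.873 rot [ 0.317  0.331 -0.829] | 0.947
```

```bash
python3 - <<'E'
from cr import *
T,R=tgt(.003,0,.05);T=T+[0,0,.04]
s=r.sense();R0=np.array(s["ee_rot"]);T0=np.array(s["tcp_pos"])+[0,0,.2]
print("lift",R0.T@np.array([0,0,.05])*10)
rv=Ro.from_matrix(R0.T@R).as_rotvec();N=8;st_=(T-T0)/N
for i in range(N):
    Ri=R0@Ro.from_rotvec(rv*i/N).as_matrix();print((Ri.T@st_*10).round(3))
print(np.degrees(rv)/45/N)
for i in range(0,9,2):
    q,c=ik(T0+st_*i,R0@Ro.from_rotvec(rv*i/N).as_matrix(),s["joints"]);print(q.round(0),"%.0e"%c,ecl(q))
E
```

```text
lift [-0.1708 -0.0021 -0.4699]
[-0.47  -0.025  0.054]
[-0.468 -0.062  0.041]
[-0.463 -0.099  0.028]
[-0.454 -0.135  0.017]
[-0.442 -0.172  0.007]
[-0.427 -0.207 -0.001]
[-0.408 -0.241 -0.008]
[-0.387 -0.274 -0.013]
[ 0.0397  0.0414 -0.1036]
[-75.  18.  -4. -20. -75.  22.] 1e-26 [0.2754 0.5331 0.5541]
[-63.  10. -10. -18. -67.  18.] 2e-18 [0.2287 0.4068 0.4352]
[-49.   5. -15. -14. -60.  12.] 7e-18 [0.1999 0.2799 0.3175]
[-34.   1. -19.  -6. -53.   3.] 2e-28 [0.1517 0.1618 0.2089]
[-20.   1. -22.   5. -47.  -8.] 4e-28 [0.0922 0.0668 0.12  ]
```

```bash
python3 -m crank '[[1,[-0.085,0,-0.235],[0,0,0]],[1,[-0.17,0,-0.47],[0,0,0]],[1,[-0.17,0,-0.47],[0,0,0]],[1,[-0.17,0,-0.47],[0,0,0]],[1,[-0.085,0,-0.235],[0,0,0]],[1,[0,0,0],[0,0,0]],[1,[0,0,0],[0,0,0]]]'; python3 -c "
from cr import *
st();snap('scene','scene6');snap('wrist','wrist6')"
```

```text
time_s: 12.1
tcp_pos: [0.0845, -0.5116, 0.2051]
ee_rot: [[-0.814, -0.497, 0.299], [-0.469, 0.867, 0.167], [-0.342, -0.004, -0.94]]
wrist_force: [-0.4, 0.1, -1.3]
gripper_width: 0.274
12.1 tcp [ 0.0845 -0.5116  0.2051] J [-75.2628  17.5425  -4.0205 -20.1162 -74.567   21.5894] F [-0.4062  0.1159 -1.2571] M [-0.305   0.7208 -0.0218] g 0.2739414686487327
```

View pics/wrist6.png

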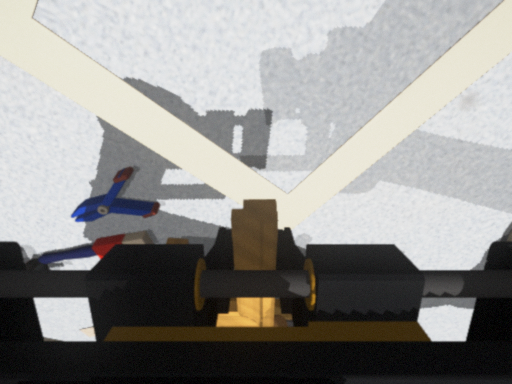

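View pics/scene6.png

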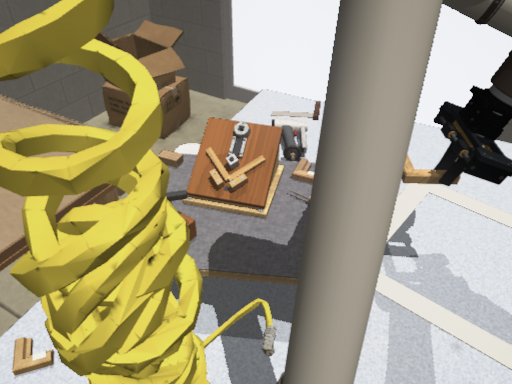

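```bash
python3 -m crank '[[1,[-0.47,-0.025,0.054],[0.04,0.041,-0.104]],[1,[-0.468,-0.062,0.041],[0.04,0.041,-0.104]],[1,[-0.463,-0.099,0.028],[0.04,0.041,-0.104]],[1,[-0.454,-0.135,0.017],[0.04,0.041,-0.104]],[1,[-0.442,-0.172,0.007],[0.04,0.041,-0.104]],[1,[-0.427,-0.207,0],[0.04,0.041,-0.104]],[1,[-0.408,-0.241,-0.008],[0.04,0.041,-0.104]]]'; python3 -c "
from cr import *
s=st();print(ecl(s['joints']))
T,R=tgt(.003,0,.05);T=T+[0,0,.04];delta(T,R)"
```

```text
time_s: 12.9
tcp_pos: [0.3736, -0.3647, 0.281]
ee_rot: [[-0.491, -0.82, 0.294], [-0.871, 0.47, -0.142], [-0.021, -0.326, -0.945]]
wrist_force: [-0.0, -1.0, -1.5]
gripper_width: 0.273
12.9 tcp [ 0.3736 -0.3647  0.281 ] J [-26.6506   0.5155 -20.8949  -0.3405 -49.5316  -2.7986] F [-0.0117 -1.034  -1.5464] M [ 0.1816  0.7466 -0.0486] g 0.2730150604406335
[0.121  0.1076 0.1586]
shift [-0.363 -0.29  -0.022] | 0.465 rot [ 0.038  0.043 -0.097] | 0.113
```

```bash
python3 -m crank '[[1,[-0.36,-0.29,-0.02],[0.038,0.043,-0.097]],[1,[0,0,0],[0,0,0]],[1,[0,0,0],[0,0,0]]]'; python3 -c "
from cr import *
s=st();print(ecl(s['joints']))
snap('scene','scene7');snap('top','top7')
T,R=tgt(.003,0,.05);delta(T,R)"
```

```text
time_s: 13.2
tcp_pos: [0.4135, -0.3469, 0.292]
ee_rot: [[-0.438, -0.847, 0.301], [-0.898, 0.4, -0.182], [0.034, -0.35, -0.936]]
wrist_force: [-1.2, -0.2, -1.7]
gripper_width: 0.272
13.2 tcp [ 0.4135 -0.3469  0.292 ] J [-20.6287   0.7561 -21.4647   5.018  -47.6047  -7.7384] F [-1.23   -0.1867 -1.6777] M [ 0.4599  0.8644 -0.0338] g 0.2718458958534791
[0.0931 0.0685 0.1216]
shift [-0.041  0.129  0.37 ] | 0.394 rot [ 0.003  0.    -0.006] | 0.007
```

View pics/scene7.png

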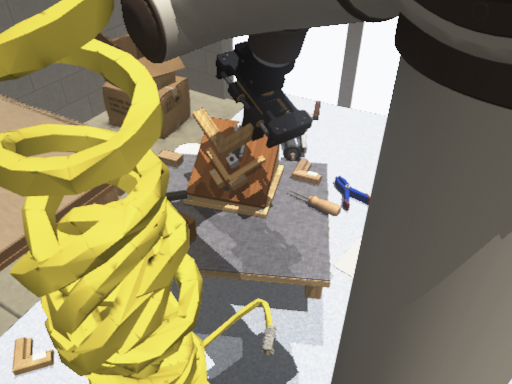

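View pics/top7.png

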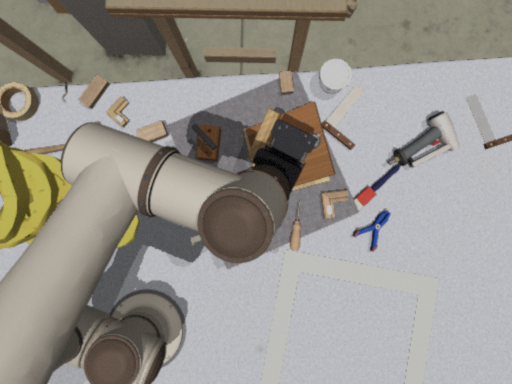

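```bash
python3 -m crank '[[1,[-0.02,0.065,0.185],[0,0,0]],[1,[-0.02,0.065,0.185],[0,0,0]],[1,[0.05,0,0.13],[0,0,0]],[1,[0.046,0,0.13],[0,0,0]],[1,[0,0,0],[0,0,0]],[1,[0,0,0],[0,0,0]]]'; python3 -c "
from cr import *
s=st();print(ecl(s['joints']))
c=snap('scene','scene8',(170,100,310,220),5)
T,R=tgt(.003,0,.022);delta(T,R)
# predicted corner points
t=np.array(s['tcp_pos']);Rm=np.array(s['ee_rot']);Rc=Rm@RH.T;tc=t-Rc@TH
print('corner tip now in bed',RB.T@(tc-v), 'axes',RB.T@Rc)
im=cv2.imread('pics/scene8.png')
w=.024;L=.105;q=.7071
def pt(a,b,z):return np.array([(a+b)*q,(a-b)*q,z])
for Rx,tx,col in((Rc,tc,(0,0,255)),(RB,v,(255,0,0))):
  pl=[pt(0,0,.02),pt(L,0,.02),pt(L,w,.017),pt(w,w,.017),pt(w,L,.017),pt(0,L,.02)]
  p=np.array([(proj(c,tx+Rx@x)-[170,100])*5 for x in pl]).astype(int);cv2.polylines(im,[p],True,col,1)
cv2.imwrite('pics/scene8o.png',im)
"
```

```text
time_s: 13.9
tcp_pos: [0.4191, -0.361, 0.2312]
ee_rot: [[-0.442, -0.844, 0.304], [-0.896, 0.402, -0.186], [0.035, -0.355, -0.934]]
wrist_force: [0.4, -0.6, 0.7]
gripper_width: 0.27
13.9 tcp [ 0.4191 -0.361   0.2312] J [-22.086    4.8608 -26.3873   5.3891 -38.2475  -7.4084] F [ 0.4386 -0.6145  0.7062] M [0.3919 0.744  0.017 ] g 0.270197271505406
[0.1001 0.0832 0.1355]
shift [-0.003  0.022  0.02 ] | 0.03 rot [-0.003 -0.    -0.005] | 0.006
corner tip now in bed [0.0053 0.0008 0.0232] axes [[ 1.      0.0047  0.    ]
 [-0.0047  1.      0.0007]
 [-0.     -0.0007  1.    ]]
```

View pics/scene8o.png

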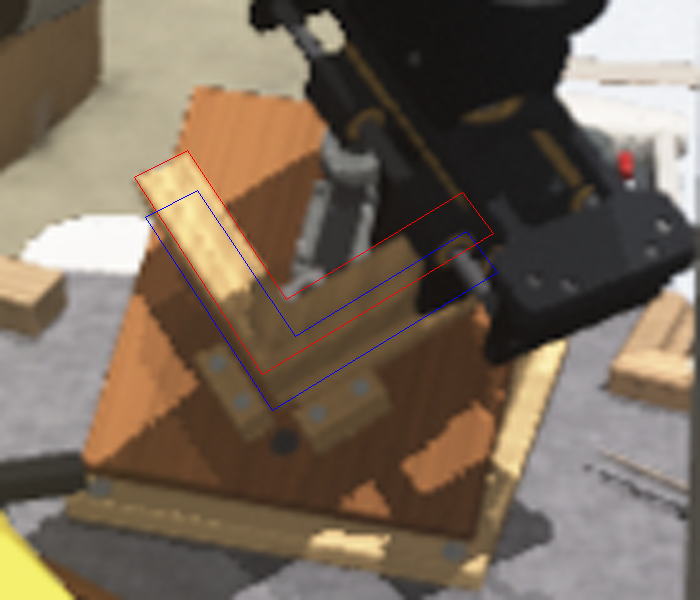

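```bash
python3 -c "
from cr import *
T,R=tgt(.003,0,.010);delta(T,R)"
```

```text
shift [0.038 0.022 0.133] | 0.14 rot [-0.003 -0.    -0.005] | 0.006
```

```bash
python3 -m crank '[[1,[0.02,0.011,0.067],[0,0,-0.005]],[1,[0.018,0.011,0.066],[0,0,0]],[1,[0,0,0],[0,0,0]],[1,[0,0,0],[0,0,0]]]'; python3 -c "
from cr import *
s=st()
t=np.array(s['tcp_pos']);Rm=np.array(s['ee_rot']);Rc=Rm@RH.T;tc=t-Rc@TH
print('tip in bed',RB.T@(tc-v), 'Fbed',RB.T@s['wrist_force'])
c=snap('scene','scene9',(190,120,290,220),6)
T,R=tgt(.003,0,.0);delta(T,R)"
```

```text
time_s: 14.35
tcp_pos: [0.4196, -0.365, 0.2178]
ee_rot: [[-0.437, -0.847, 0.304], [-0.899, 0.397, -0.185], [0.036, -0.354, -0.934]]
wrist_force: [0.3, -0.8, -0.1]
gripper_width: 0.27
14.35 tcp [ 0.4196 -0.365   0.2178] J [-22.5937   5.95   -27.1869   5.2563 -36.3458  -6.6334] F [ 0.2781 -0.786  -0.0575] M [ 0.3722  0.7335 -0.0084] g 0.2703780298906911
tip in bed [ 0.0018 -0.0001  0.0097] Fbed [ 0.6917  0.055  -0.4658]
shift [ 0.04  -0.006  0.091] | 0.099 rot [-0.002  0.     0.001] | 0.002
```

View pics/scene9.png

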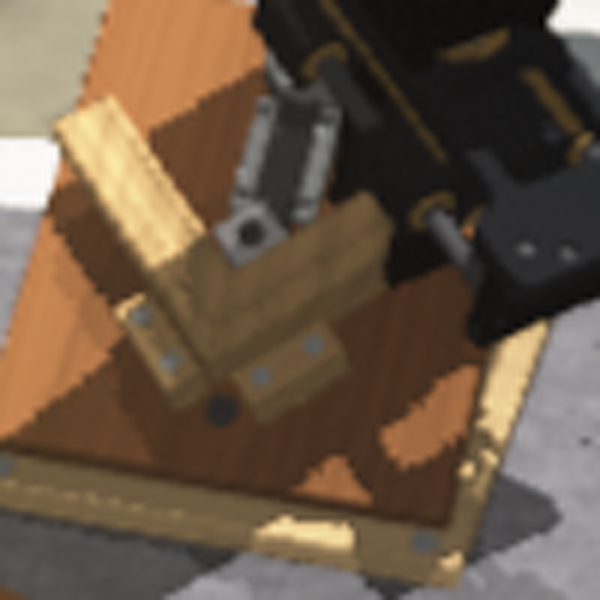

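```bash
python3 -m crank '[[1,[0.016,0,0.035],[0,0,0]],[1,[0.012,0,0.025],[0,0,0]],[1,[0.005,0,0.01],[0,0,0]],[1,[0,0,0],[0,0,0]]]'; python3 -c "
from cr import *
s=st()
t=np.array(s['tcp_pos']);Rm=np.array(s['ee_rot']);Rc=Rm@RH.T;tc=t-Rc@TH
print('tip in bed',RB.T@(tc-v), 'Fbed',RB.T@s['wrist_force'])"
```

```text
time_s: 14.8
tcp_pos: [0.4205, -0.3687, 0.2126]
ee_rot: [[-0.437, -0.846, 0.305], [-0.899, 0.397, -0.185], [0.035, -0.355, -0.934]]
wrist_force: [-2.2, 7.7, 6.8]
gripper_width: 0.271
14.8 tcp [ 0.4205 -0.3687  0.2126] J [-23.0364   6.5626 -27.2132   5.0086 -35.6007  -6.065 ] F [-2.178   7.6702  6.7942] M [2.0298 0.8359 0.4442] g 0.2707414218579796
tip in bed [ 0.0026 -0.0002  0.0033] Fbed [-3.5081 -0.0211  9.8706]
```

```bash
python3 -c "
from cr import *
c=snap('scene','scene10',(190,120,290,220),6);snap('wrist','wrist10')"
```

```text
(no output)
```

View pics/scene10.png

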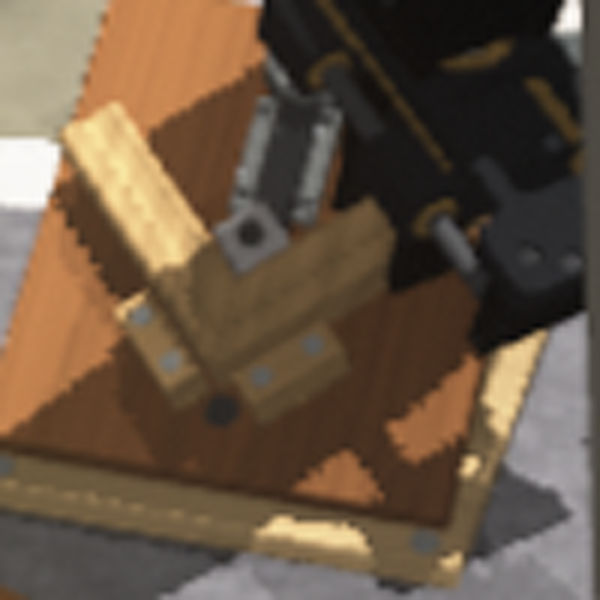

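View pics/wrist10.png

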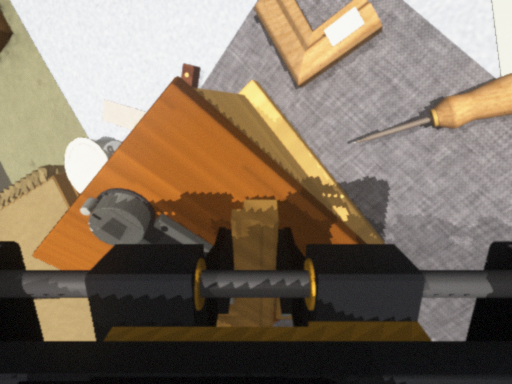

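```bash
python3 -m crank '[[1,[-0.009,0.007,-0.003],[0,0,0]],[1,[-0.0066,0.007,0.0024],[0,0,0]],[1,[0,0,0],[0,0,0]]]'; python3 -c "
from cr import *
s=st()
t=np.array(s['tcp_pos']);Rm=np.array(s['ee_rot']);Rc=Rm@RH.T;tc=t-Rc@TH
print('tip in bed',RB.T@(tc-v), 'Fbed',RB.T@s['wrist_force'],'Mbed',RB.T@s['moment'])"
```

```text
time_s: 15.2
tcp_pos: [0.4205, -0.3678, 0.2122]
ee_rot: [[-0.437, -0.846, 0.306], [-0.899, 0.397, -0.187], [0.036, -0.357, -0.933]]
wrist_force: [-1.4, 2.1, 6.1]
gripper_width: 0.272
15.2 tcp [ 0.4205 -0.3678  0.2122] J [-22.8791   6.4779 -27.5155   5.2608 -35.2998  -6.3965] F [-1.3548  2.1066  6.0953] M [0.3872 0.6126 0.0294] g 0.2717285143684764
tip in bed [0.0017 0.0001 0.0033] Fbed [ 0.9739 -0.7342  6.4759] Mbed [-0.4053  0.5385  0.268 ]
```

```bash
python3 -m crank '[[1,[-0.0066,0.007,0.002],[0,0,0]],[1,[-0.0066,0.007,0.002],[0,0,0]],[1,[0,0,0],[0,0,0]]]'; python3 -c "
from cr import *
s=st()
t=np.array(s['tcp_pos']);Rm=np.array(s['ee_rot']);Rc=Rm@RH.T;tc=t-Rc@TH
print('tip in bed',RB.T@(tc-v), 'Fbed',RB.T@s['wrist_force'],'Mbed',RB.T@s['moment'])
c=snap('scene','scene11',(190,120,290,220),6)"
```

```text
time_s: 15.5
tcp_pos: [0.4202, -0.3665, 0.2114]
ee_rot: [[-0.437, -0.845, 0.307], [-0.899, 0.397, -0.187], [0.037, -0.358, -0.933]]
wrist_force: [-1.3, -0.6, 5.8]
gripper_width: 0.273
15.5 tcp [ 0.4202 -0.3665  0.2114] J [-22.726    6.3912 -27.8077   5.4191 -35.0699  -6.6979] F [-1.2515 -0.5969  5.8236] M [-0.1863  0.5622 -0.3149] g 0.2728452434736107
tip in bed [0.0002 0.0001 0.0033] Fbed [ 3.1161 -1.3663  4.9254] Mbed [-0.6698 -0.0273  0.0232]
```

View pics/scene11.png

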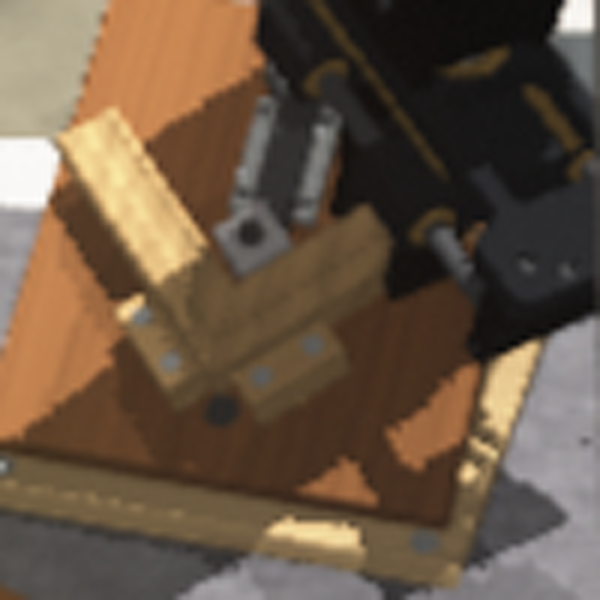

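```bash
python3 -m crank '[[1,[-0.0066,0.007,0.002],[0,0,0]],[1,[-0.0033,0.0035,0.001],[0,0,0]],[1,[0,0,0],[0,0,0]]]'; python3 -c "
from cr import *
s=st()
t=np.array(s['tcp_pos']);Rm=np.array(s['ee_rot']);Rc=Rm@RH.T;tc=t-Rc@TH
print('tip in bed',RB.T@(tc-v), 'Fbed',RB.T@s['wrist_force'],'Mbed',RB.T@s['moment'])"
```

```text
time_s: 15.85
tcp_pos: [0.42, -0.3663, 0.2113]
ee_rot: [[-0.438, -0.845, 0.308], [-0.898, 0.397, -0.189], [0.038, -0.359, -0.933]]
wrist_force: [-1.4, -5.8, 5.5]
gripper_width: 0.272
15.85 tcp [ 0.42   -0.3663  0.2113] J [-22.6633   6.3255 -27.997    5.6086 -34.873   -6.9386] F [-1.4378 -5.7687  5.491 ] M [-1.6258  0.6608 -0.8541] g 0.27175600512824705
tip in bed [-0.0001  0.0001  0.0032] Fbed [ 7.2181 -2.9452  2.1731] Mbed [-1.359  -1.3863 -0.2016]
```

```bash
python3 -m crank '[[0.3,[0,0,0],[0,0,0]],[0.1,[0,0,0],[0,0,0]],[0.1,[0,0,0],[0,0,0]],[0.1,[0,0,-0.2],[0,0,0]],[0.1,[0,0,-0.4],[0,0,0]],[0.1,[0,0,0],[0,0,0]]]'; python3 -c "
from cr import *
s=st();snap('scene','scene12',(190,120,290,220),6)"
```

```text
time_s: 16.45
tcp_pos: [0.4021, -0.3539, 0.2706]
ee_rot: [[-0.436, -0.844, 0.312], [-0.899, 0.395, -0.189], [0.037, -0.363, -0.931]]
wrist_force: [0.0, -0.2, 1.0]
gripper_width: 0.448
16.45 tcp [ 0.4021 -0.3539  0.2706] J [-22.0339   0.876  -24.6507   4.8889 -43.4304  -6.3854] F [ 0.0201 -0.184   1.0354] M [0.3271 0.5927 0.0308] g 0.44839324138585274
```

View pics/scene12.png

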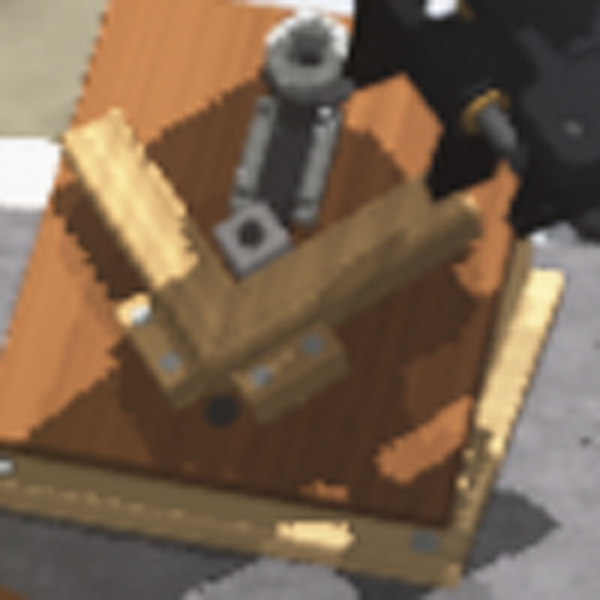

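```bash
cat > key.py <<'E'
from cr import *
def keytool(G,bh,be=30,up=Z):
    b=hd(bh);e=np.radians(be);Rm=frame(-up*np.cos(e)+b*np.sin(e),-b);return np.array(G)+.019*Rm[:,2],Rm
E
python3 - <<'E'
from key import *
import pickle
c=pickle.load(open("pics/top5.pkl","rb"));im=c["img"][110:170,180:240];cv2.imwrite("pics/k5z.png",cv2.resize(im,None,fx=10,fy=10,interpolation=cv2.INTER_CUBIC))
T,R=keytool([.4864,-.1821,.29],46.8);delta(T,R)
q,cc=ik(T,R,r.sense()["joints"]);print(q.round(1),cc,ecl(q))
s=r.sense();R0=np.array(s["ee_rot"]);T0=np.array(s["tcp_pos"]);rv=Ro.from_matrix(R0.T@R).as_rotvec();N=6;d=(T-T0)/N
for i in range(N):print((( R0@Ro.from_rotvec(rv*i/N).as_matrix()).T@d*10).round(3))
print(np.degrees(rv)/45/N,T)
E
```

```text
shift [-1.999 -0.087 -0.102] | 2.003 rot [-0.359 -0.628  0.502] | 0.88
[-19.8   7.5  -6.8 -30.1 -66.1 -13.3] 2.5206827096187416e-23 [0.0893 0.1311 0.1629]
[-0.333 -0.014 -0.017]
[-0.334  0.008  0.01 ]
[-0.33   0.028  0.038]
[-0.324  0.047  0.067]
[-0.313  0.064  0.096]
[-0.299  0.079  0.124]
[-0.0598 -0.1046  0.0837] [ 0.4929 -0.1752  0.2735]
```

View pics/k5z.png

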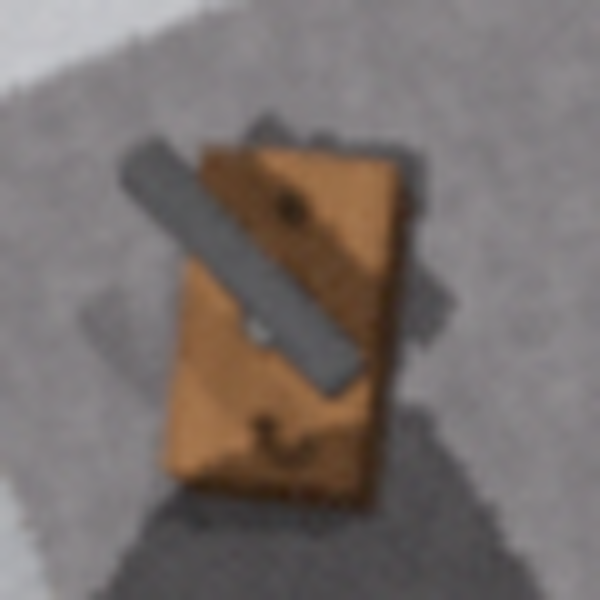

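```bash
python3 - <<'E'
from key import *
import pickle
c=pickle.load(open("pics/top5.pkl","rb"))
Q=lambda a,b:onz(c,180+a/10-.0,110+b/10,.2275)
a=[Q(*p) for p in((120,175),(155,135),(365,350),(330,398))]
e1=(a[0]+a[1])/2;e2=(a[2]+a[3])/2;d=e1-e2;print((e1+e2)/2,np.linalg.norm(d),np.degrees(np.arctan2(d[1],d[0])))
for i,j in((1,2),(0,3)):
    d=a[i]-a[j];print(np.degrees(np.arctan2(d[1],d[0])))
E
python3 -m crank '[[0,[-0.333,-0.014,-0.017],[-0.06,-0.105,0.084]],[0,[-0.334,0.008,0.01],[-0.06,-0.105,0.084]],[0,[-0.33,0.028,0.038],[-0.06,-0.105,0.084]],[0,[-0.324,0.047,0.067],[-0.06,-0.105,0.084]],[0,[-0.313,0.064,0.096],[-0.06,-0.105,0.084]],[0,[-0.299,0.079,0.124],[-0.06,-0.105,0.084]],[0,[0,0,0],[0,0,0]],[0,[0,0,0],[0,0,0]]]'
python3 - <<'E'
from key import *
s=st();print(ecl(s["joints"]));snap("wrist","wrist13");snap("scene","scene13")
T,R=keytool([.4864,-.1821,.29],46.8);delta(T,R)
E
```

```text
[ 0.4871 -0.182   0.2275] 0.06720127067455711 44.911311938713624
45.410629067319
44.42103831628988
time_s: 17.3
tcp_pos: [0.4919, -0.1757, 0.2697]
ee_rot: [[-0.597, -0.728, 0.336], [-0.629, 0.685, 0.367], [-0.498, 0.008, -0.867]]
wrist_force: [-0.7, -0.2, -0.1]
gripper_width: 0.502
17.3 tcp [ 0.4919 -0.1757  0.2697] J [-19.9683   7.7633  -6.9409 -30.2035 -66.1341 -13.1867] F [-0.7011 -0.1733 -0.1036] M [-0.7982  0.7758  0.0653] g 0.5018024196933736
[0.0899 0.1337 0.1652]
shift [-0.025 -0.005 -0.02 ] | 0.033 rot [ 0.007 -0.002 -0.005] | 0.009
```

View pics/wrist13.png

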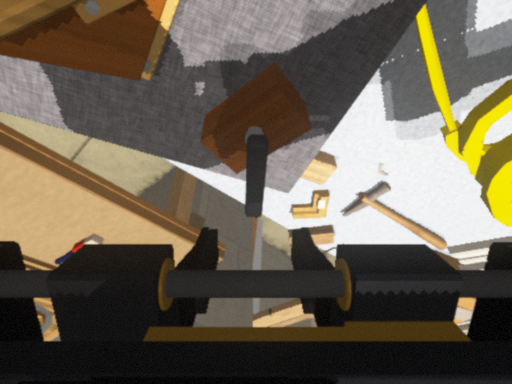

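View pics/scene13.png

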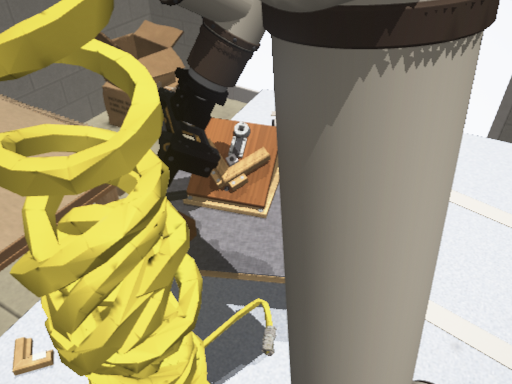

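```bash
python3 - <<'E'
from key import *
import pickle
c=pickle.load(open("pics/wrist13.pkl","rb"))
im=c["img"][120:225,210:300];cv2.imwrite("pics/k13.png",cv2.resize(im,None,fx=6,fy=6,interpolation=cv2.INTER_CUBIC)[:600])
E
```

```text
(no output)
```

View pics/k13.png

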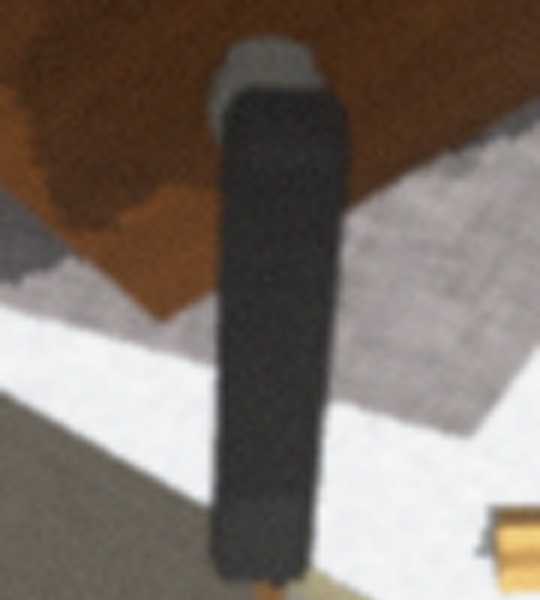

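```bash
python3 - <<'E'
from key import *
import pickle
c=pickle.load(open("pics/wrist13.pkl","rb"))
a=onz(c,257.25,145,.2275);b=onz(c,253.3,215.8,.2275);d=b-a;print(a,b,np.linalg.norm(d),np.degrees(np.arctan2(d[1],d[0])),(a+b)/2)
s=r.sense();R0=np.array(s["ee_rot"])
for bh in(45.5,):
  T,R=keytool([.4868,-.182,.223],bh);delta(T,R)
E
```

```text
[ 0.4626 -0.2037  0.2275] [ 0.5099 -0.1571  0.2275] 0.06637838505871517 44.5561163549598 [ 0.4862 -0.1804  0.2275]
shift [ 0.306 -0.014  0.562] | 0.64 rot [ 0.021 -0.002  0.02 ] | 0.029
```

```bash
python3 - <<'E'
from key import *
T,R=keytool([.4867,-.1812,.222],45);delta(T,R)
R0=np.array(r.sense()["ee_rot"]);print(R0.T@[0,0,-.05]*10)
E
```

```text
shift [ 0.306 -0.009  0.573] | 0.65 rot [ 0.027 -0.002  0.029] | 0.04
[ 0.2492 -0.0033  0.4334]
```

```bash
python3 -m crank '[[0,[0,-0.009,0],[0.027,0,0.029]],[0,[0.12,0,0.23],[0,0,0]],[0,[0.12,0,0.22],[0,0,0]],[0,[0.066,0,0.12],[0,0,0]],[0,[0,0,0],[0,0,0]],[0,[0,0,0],[0,0,0]]]'
python3 - <<'E'
from key import *
s=st();print(ecl(s["joints"]))
T,R=keytool([.4867,-.1812,.222],45);delta(T,R)
E
```

```text
time_s: 18.0
tcp_pos: [0.4948, -0.175, 0.2073]
ee_rot: [[-0.612, -0.707, 0.355], [-0.613, 0.708, 0.352], [-0.5, -0.002, -0.866]]
wrist_force: [-0.5, -0.2, 0.7]
gripper_width: 0.499
18.0 tcp [ 0.4948 -0.175   0.2073] J [-19.8425  10.6043 -12.3415 -32.3115 -57.6473  -9.7936] F [-0.4698 -0.2309  0.6704] M [-0.7435  0.6433  0.0053] g 0.4989658043638135
[0.0893 0.1436 0.1697]
shift [0.014 0.013 0.012] | 0.023 rot [-0.003 -0.     0.001] | 0.003
```

Close on the bar.

```bash
python3 -m crank '[[1,[0.012,0.012,0.01],[0,0,0]],[1,[0,0,0],[0,0,0]],[1,[0,0,0],[0,0,0]],[1,[0,0,0],[0,0,0]],[1,[0,0,0],[0,0,0]],[1,[0,0,0],[0,0,0]],[1,[0,0,0],[0,0,0]]]'
python3 - <<'E'
from key import *
s=st();snap("wrist","wrist14")
print(np.array(s["ee_rot"]).T@[0,0,.05]*10)
E
```

```text
time_s: 18.7
tcp_pos: [0.4934, -0.1741, 0.2053]
ee_rot: [[-0.612, -0.707, 0.354], [-0.612, 0.707, 0.353], [-0.5, -0.001, -0.866]]
wrist_force: [-0.2, 0.3, 2.2]
gripper_width: 0.141
18.7 tcp [ 0.4934 -0.1741  0.2053] J [-19.8537  10.6036 -12.6246 -32.4451 -57.4737  -9.6047] F [-0.1712  0.3422  2.1777] M [-0.5905  0.6975  0.026 ] g 0.14075947706854613
[-0.2501 -0.0005 -0.433 ]
```

View pics/wrist14.png

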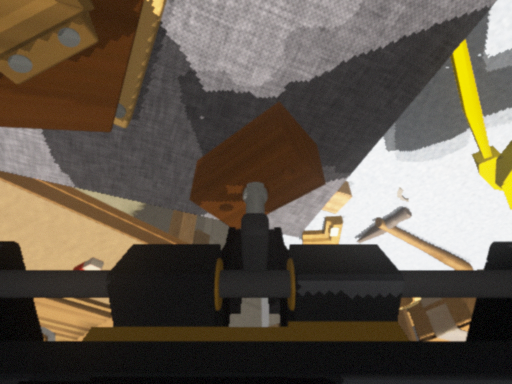

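```bash
python3 -m crank '[[1,[-0.05,0,-0.087],[0,0,0]],[1,[-0.1,0,-0.173],[0,0,0]],[1,[-0.1,0,-0.173],[0,0,0]],[1,[-0.1,0,-0.173],[0,0,0]],[1,[0,0,0],[0,0,0]],[1,[0,0,0],[0,0,0]]]'
python3 - <<'E'
from key import *
s=st();snap("wrist","wrist15");snap("scene","scene15");snap("top","top15")
E
```

```text
time_s: 19.35
tcp_pos: [0.4929, -0.1738, 0.275]
ee_rot: [[-0.612, -0.707, 0.354], [-0.612, 0.707, 0.353], [-0.5, -0.0, -0.866]]
wrist_force: [-0.3, -0.4, -1.2]
gripper_width: 0.142
19.35 tcp [ 0.4929 -0.1738  0.275 ] J [-19.3751   6.8217  -7.4632 -29.8513 -64.925  -15.3368] F [-0.3331 -0.4128 -1.2109] M [-0.8089  0.924   0.0007] g 0.14238224475325448
```

View pics/wrist15.png

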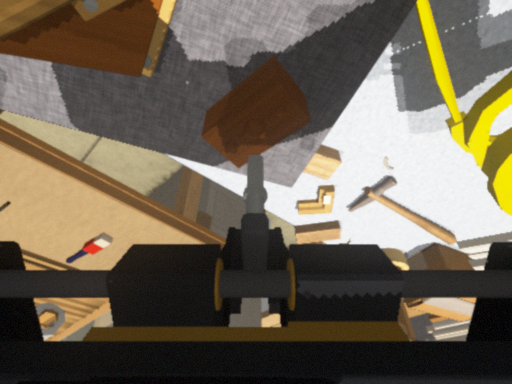

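View pics/scene15.png

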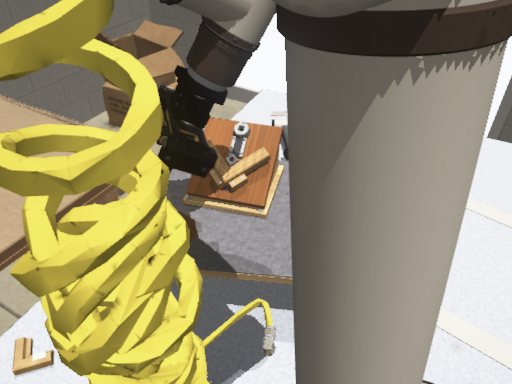

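View pics/top15.png

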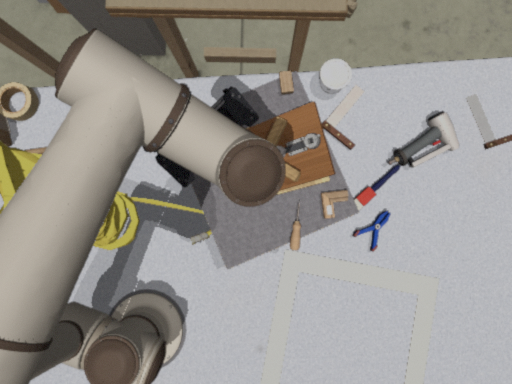

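```bash
python3 - <<'E'
from key import *
import pickle
c=pickle.load(open("pics/wrist15.pkl","rb"))
im=c["img"][140:240,215:295];cv2.imwrite("pics/k15.png",cv2.resize(im,None,fx=6,fy=6,interpolation=cv2.INTER_CUBIC))
s=r.sense();R0=np.array(s["ee_rot"]);G=np.array(s["tcp_pos"])-.019*R0[:,2];print(G)
for d in(.085,.051):print(d,(proj(c,G-[0,0,d])-[215,140])*6)
print("top shank",(proj(c,G-[0,0,.0065])-[215,140])*6)
# screw zoom
ct=pickle.load(open("pics/top15.pkl","rb"));cv2.imwrite("pics/m15.png",cv2.resize(ct["img"][120:170,280:340],None,fx=10,fy=10,interpolation=cv2.INTER_CUBIC))
cs=pickle.load(open("pics/scene15.pkl","rb"));cv2.imwrite("pics/ms15.png",cv2.resize(cs["img"][110:160,215:275],None,fx=10,fy=10,interpolation=cv2.INTER_CUBIC))
E
```

```text
[ 0.4859 -0.1805  0.2901]
0.085 [237.297  90.503]
0.051 [237.3811 294.2246]
top shank [237.5266 646.9408]
```

View pics/k15.png

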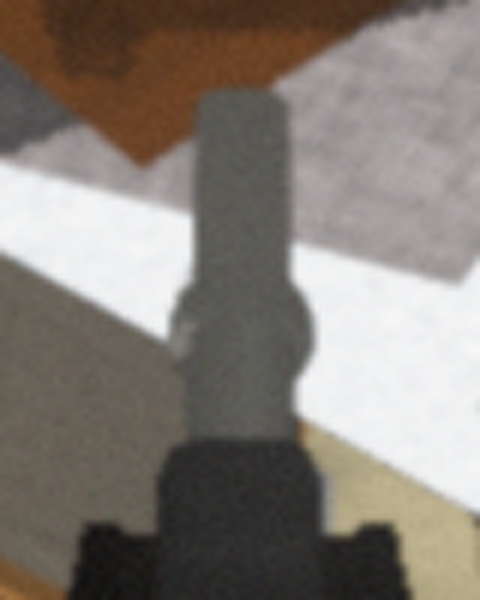

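View pics/m15.png

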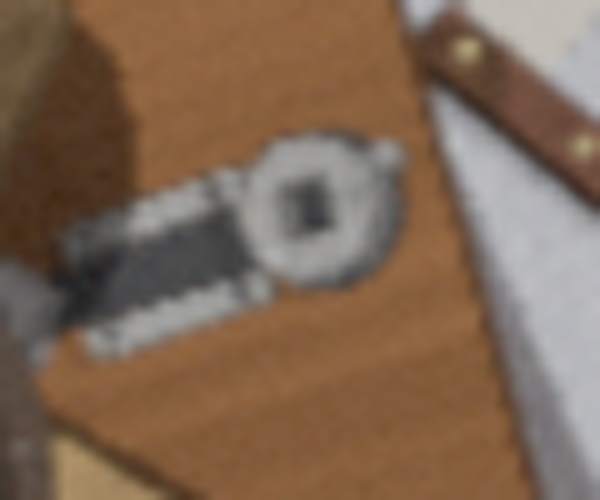

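View pics/ms15.png

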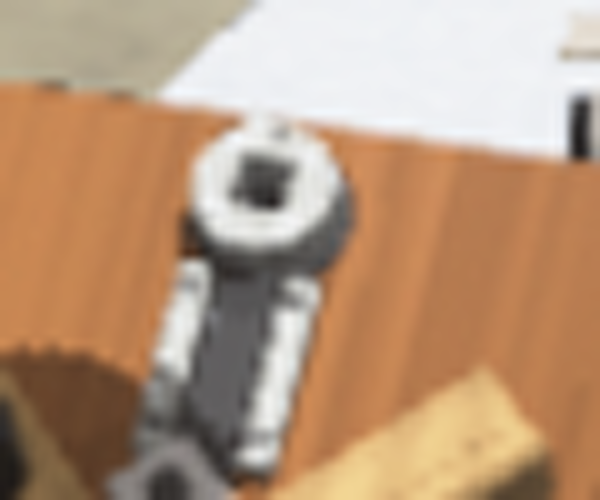

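```bash
cat >> key.py <<'E'
mouth=np.array([.4785,-.4132,.2448])
def ins(a_deg,du,dy,dn,be=30):
    """tool pose with key tip at mouth+offset; bar axis b' at angle a from u toward y (ccw from above)"""
    a=np.radians(a_deg);bp=np.cos(a)*u+np.sin(a)*y;e=np.radians(be)
    Rm=frame(-n*np.cos(e)+bp*np.sin(e),-bp);G=mouth+RB@np.array([du,dy,dn])+.085*n
    return G+.019*Rm[:,2],Rm
def plan(T,R,N,T0=None,R0=None):
    s=r.sense();R0=np.array(s["ee_rot"]) if R0 is None else R0;T0=np.array(s["tcp_pos"]) if T0 is None else T0
    rv=Ro.from_matrix(R0.T@R).as_rotvec();d=(T-T0)/N;q=s["joints"]
    for i in range(N):
        print((( R0@Ro.from_rotvec(rv*i/N).as_matrix()).T@d*10).round(3))
    for i in range(1,N+1):
        q,c=ik(T0+d*i,R0@Ro.from_rotvec(rv*i/N).as_matrix(),q)
        if i in(N//2,N):print(q.round(1),"%.0e"%c,ecl(q))
    print("rot/row",(np.degrees(rv)/45/N).round(4),"tot deg",np.degrees(np.linalg.norm(rv)),"step",np.linalg.norm(d))
def keynow():
    s=r.sense();R0=np.array(s["ee_rot"]);G=np.array(s["tcp_pos"])-.019*R0[:,2];e=np.radians(30)
    bp=-R0[:,0]*np.cos(e)+R0[:,2]*np.sin(e)   # bar axis
    k=-R0[:,2]*np.cos(e)-R0[:,0]*np.sin(e)    # key up
    tip=G-.085*k;o=RB.T@(tip-mouth);bb=RB.T@bp
    print("tip-mouth mm",(o*1000).round(1),"key up in bed",(RB.T@k).round(3),"a",np.degrees(np.arctan2(bb[1],bb[0])).round(2),"Fbed",(RB.T@s["wrist_force"]).round(1),"Mbed",(RB.T@s["moment"]).round(2),"t",s["time_s"])
E
python3 - <<'E'
from key import *
keynow()
T,R=ins(174.3,-.045,0,.04);plan(T,R,8)
E
```

```text
tip-mouth mm [-212.2   69.9   76.7] key up in bed [0.501 0.002 0.865] a 115.92 Fbed [ 0.2 -0.2 -0.8] Mbed [-0.92 -0.56  0.52] t 19.5
[ 0.116 -0.089 -0.122]
[ 0.132 -0.071 -0.117]
[ 0.146 -0.051 -0.11 ]
[ 0.157 -0.03  -0.103]
[ 0.165 -0.009 -0.094]
[ 0.17   0.014 -0.084]
[ 0.171  0.037 -0.074]
[ 0.169  0.059 -0.063]
[-19.7  10.2  -1.5 -16.2 -74.4   6.9] 3e-28 [0.0886 0.148  0.1831]
[-18.9  10.9  -1.9  -1.6 -74.8  30.1] 6e-27 [0.0848 0.1431 0.1814]
rot/row [-0.0332  0.0724 -0.153 ] tot deg 62.11703829927406 step 0.01900524191939114
```

```bash
python3 -m crank '[[1,[0.116,-0.089,-0.122],[-0.033,0.072,-0.153]],[1,[0.132,-0.071,-0.117],[-0.033,0.072,-0.153]],[1,[0.146,-0.051,-0.11],[-0.033,0.072,-0.153]],[1,[0.157,-0.03,-0.103],[-0.033,0.072,-0.153]],[1,[0.165,-0.009,-0.094],[-0.033,0.072,-0.153]],[1,[0.17,0.014,-0.084],[-0.033,0.072,-0.153]],[1,[0.171,0.037,-0.074],[-0.033,0.072,-0.153]],[1,[0.169,0.059,-0.063],[-0.033,0.072,-0.153]]]'; python3 -m crank '[[1,[0,0,0],[0,0,0]],[1,[0,0,0],[0,0,0]]]'
python3 - <<'E'
from key import *
keynow();s=st();snap("wrist","wrist16");snap("scene","scene16");snap("top","top16")
E
```

```text
time_s: 20.3
tcp_pos: [0.4522, -0.3161, 0.3117]
ee_rot: [[0.191, -0.98, 0.05], [-0.982, -0.191, 0.011], [-0.002, -0.051, -0.999]]
wrist_force: [-0.5, -0.6, -2.0]
gripper_width: 0.144
time_s: 20.5
tcp_pos: [0.4521, -0.3148, 0.3117]
ee_rot: [[0.184, -0.982, 0.052], [-0.983, -0.183, 0.015], [-0.005, -0.053, -0.999]]
wrist_force: [-0.5, -0.2, -1.0]
gripper_width: 0.148
tip-mouth mm [-45.5   0.4  40.3] key up in bed [ 0.003 -0.002  1.   ] a 174.04 Fbed [-0.5 -0.5 -0.8] Mbed [-0.23  0.02  0.18] t 20.5
20.5 tcp [ 0.4521 -0.3148  0.3117] J [-19.029   10.8443  -1.8482  -1.8452 -74.8036  30.0639] F [-0.5142 -0.1558 -0.9633] M [-0.0552  0.286   0.0409] g 0.14803038093615833
```

View pics/wrist16.png

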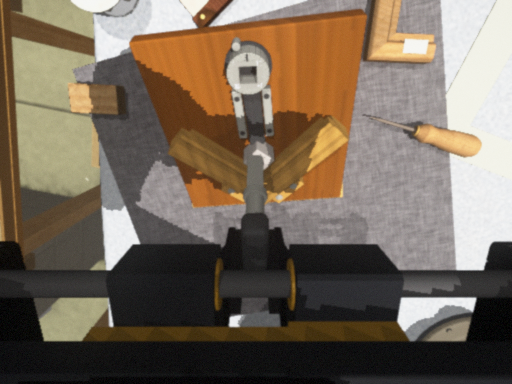

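View pics/scene16.png

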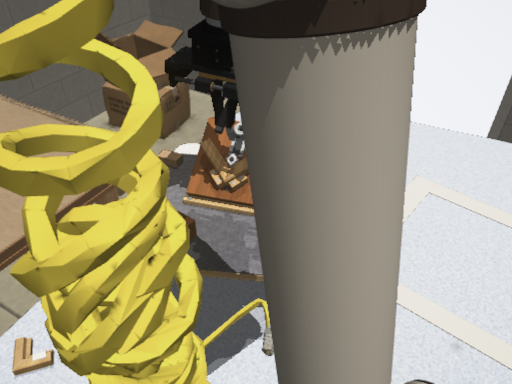

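View pics/top16.png

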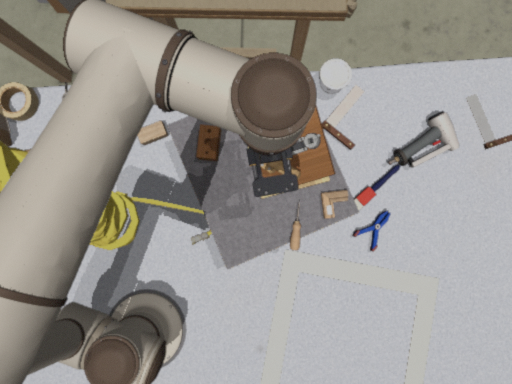

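```bash
python3 - <<'E'
from key import *
import pickle
c=pickle.load(open("pics/wrist16.pkl","rb"))
im=c["img"][25:125,205:295];cv2.imwrite("pics/k16.png",cv2.resize(im,None,fx=6,fy=6,interpolation=cv2.INTER_CUBIC))
im=c["img"][110:220,160:360];cv2.imwrite("pics/c16.png",cv2.resize(im,None,fx=4,fy=4,interpolation=cv2.INTER_CUBIC))
E
```

```text
(no output)
```

View pics/k16.png

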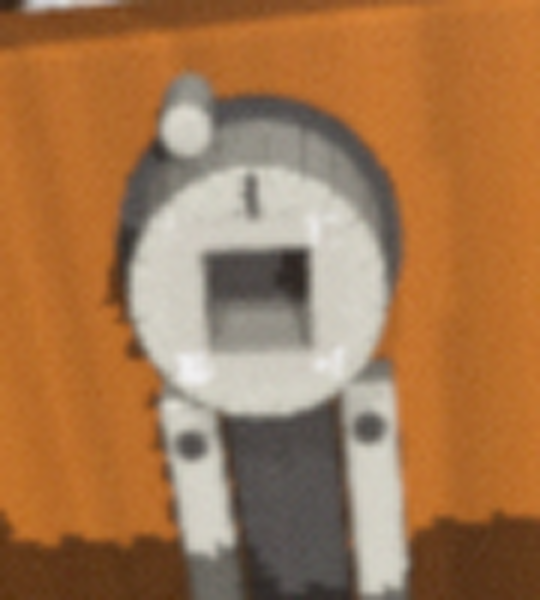

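View pics/c16.png

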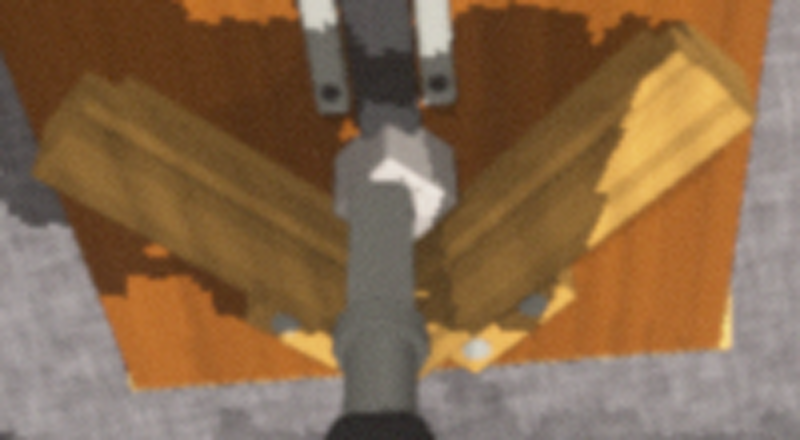

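```bash
python3 - <<'E'
from key import *
import pickle
c=pickle.load(open("pics/wrist16.pkl","rb"))
def onpl(u_,v_):
    o,d=ray(c,u_,v_);return o+d*(((mouth-o)@n)/(d@n))
pts=[(204,253),(310,248),(312,349),(206,350)]
B=[(RB.T@(onpl(205+a/6,25+b/6)-mouth))*1000 for a,b in pts]
for b in B:print(b.round(2))
print("centre",np.mean(B,0))
for i in range(4):
    d=B[(i+1)%4]-B[i];print(np.linalg.norm(d).round(1),np.degrees(np.arctan2(d[1],d[0])).round(1))
# head circle ellipse top
for a,b in((126,285),(390,285),(258,165),(258,415)):print((RB.T@(onpl(205+a/6,25+b/6)-mouth)*1000).round(1))
for d in(.085,):
    s=r.sense();R0=np.array(s["ee_rot"]);G=np.array(s["tcp_pos"])-.019*R0[:,2];e=np.radians(30);k=-R0[:,2]*np.cos(e)-R0[:,0]*np.sin(e)
    print((proj(c,G-.085*k)-[160,110])*4)
E
```

```text
[1.99 6.53 0.  ]
[ 1.3  -5.82  0.  ]
[-11.07  -4.83   0.  ]
[-9.87  7.98  0.  ]
centre [-4.4116  0.9626  0.    ]
12.4 -93.2
12.4 175.5
12.9 84.6
12.0 -7.0
[-0.9 16.2  0. ]
[ -4.1 -14.8  -0. ]
[11.3 -0.9  0. ]
[-19.    2.7  -0. ]
[377.5797 182.0019]
```

```bash
python3 - <<'E'
from key import *
import pickle
c=pickle.load(open("pics/wrist16.pkl","rb"));ct=pickle.load(open("pics/top15.pkl","rb"));cs=pickle.load(open("pics/scene15.pkl","rb"))
o=(c,205+258/6,25+300/6);t=(ct,280+31.0,120+20.6);s_=(cs,215+26.3,110+18.2)
for L in([t,s_],[o,t],[o,s_],[o,t,s_]):
    x,e=tri(L);print(x,(np.array(e)*1000).round(2),"bed off",(RB.T@(x-mouth)*1000).round(1))
_,d=ray(*o);print("view dir bed",RB.T@d/np.linalg.norm(d))
E
```

```text
[ 0.4791 -0.4136  0.2438] [0.07 0.07] bed off [-0.   0.4 -1.1]
[ 0.4758 -0.4096  0.2638] [1.59 1.59] bed off [ 5.8 -1.6 18.6]
[ 0.4774 -0.4096  0.2464] [0.81 0.81] bed off [-2.5 -0.1  3.3]
[ 0.4782 -0.4113  0.2456] [2.11 2.06 0.61] bed off [-1.3  0.2  1.6]
view dir bed [-0.4325  0.0664 -0.8992]
```

```bash
python3 - <<'E'
from key import *
keynow()
T,R=ins(174.8,-.0025,.0006,.012);delta(T,R);plan(T,R,2)
E
```

```text
tip-mouth mm [-44.7   0.5  40.7] key up in bed [ 0.001 -0.003  1.   ] a 174.08 Fbed [-0.3 -0.1 -1.2] Mbed [-0.12  0.07  0.13] t 20.65
shift [ 0.506 -0.044  0.039] | 0.51 rot [-0.011  0.002 -0.012] | 0.017
[ 0.253 -0.022  0.019]
[ 0.253 -0.021  0.019]
[-21.2  13.    0.7  -1.7 -75.4  32.5] 4e-27 [0.0957 0.1745 0.2112]
[-23.2  15.3   3.4  -1.6 -76.1  34.7] 4e-28 [0.1051 0.2051 0.2404]
rot/row [-0.0056  0.001  -0.006 ] tot deg 0.7445130438140394 step 0.025484033998314424
```

```bash
python3 -m crank '[[1,[0.25,-0.022,0.019],[-0.006,0,-0.006]],[1,[0.256,-0.022,0.02],[-0.005,0,-0.006]],[1,[0,0,0],[0,0,0]],[1,[0,0,0],[0,0,0]]]'
python3 - <<'E'
from key import *
keynow();c=snap("wrist","wrist17",(205,95,305,225),4.6);snap("scene","scene17",(200,90,280,170),7)
s=r.sense();R0=np.array(s["ee_rot"]);G=np.array(s["tcp_pos"])-.019*R0[:,2];e=np.radians(30);k=-R0[:,2]*np.cos(e)-R0[:,0]*np.sin(e)
print((proj(c,G-.085*k)-[205,95])*4.6)
E
```

```text
time_s: 21.05
tcp_pos: [0.4662, -0.3643, 0.3083]
ee_rot: [[0.194, -0.98, 0.043], [-0.981, -0.194, 0.012], [-0.003, -0.045, -0.999]]
wrist_force: [-0.5, 0.6, -0.8]
gripper_width: 0.146
tip-mouth mm [-2.5  0.5 11.6] key up in bed [0.002 0.    1.   ] a 174.81 Fbed [-1.  -0.3 -0.3] Mbed [-0.2   0.06  0.1 ] t 21.05
[227.4932 284.0868]
```

View pics/wrist17.png

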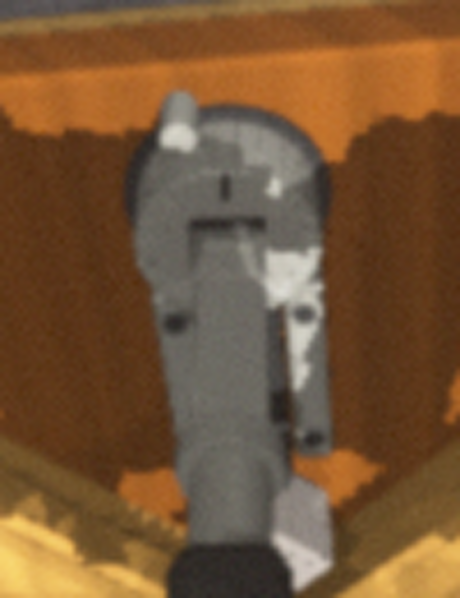

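View pics/scene17.png

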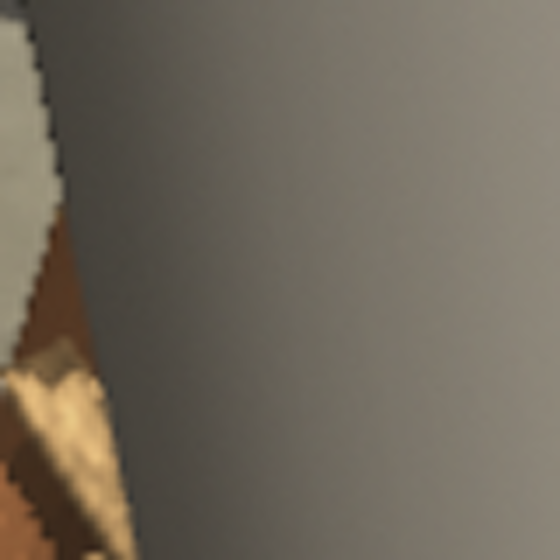

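```bash
python3 - <<'E'
from key import *
import pickle
c=pickle.load(open("pics/wrist17.pkl","rb"))
Pz=lambda o:((proj(c,mouth+RB@np.array(o)/1000)-[205,95])*4.6).round(0)
for o in((-2.5,.5,11.6),(-2.5,.5,3),(-2.5,.5,0),(0,0,3),(0,0,0),(6,0,3),(6,0,0)):print(o,Pz(o))
def onpl(a,b,dn):
    o,d=ray(c,205+a/4.6,95+b/4.6);p=o+d*(((mouth+dn*n-o)@n)/(d@n));return (RB.T@(p-mouth)*1000).round(1)
for dn in(0,.003):print(dn,onpl(190,222,dn),onpl(265,220,dn))
im=c["img"][110:180,225:285];im=cv2.convertScaleAbs(im,alpha=2,beta=0);cv2.imwrite("pics/k17.png",cv2.resize(im,None,fx=8,fy=8,interpolation=cv2.INTER_CUBIC))
E
```

```text
(-2.5, 0.5, 11.6) [229. 280.]
(-2.5, 0.5, 3) [229. 246.]
(-2.5, 0.5, 0) [229. 234.]
(0, 0, 3) [230. 233.]
(0, 0, 0) [230. 221.]
(6, 0, 3) [227. 203.]
(6, 0, 0) [227. 191.]
0 [ 0.5  6.5 -0. ] [-0.2 -5.6  0. ]
0.003 [2.8 6.2 3. ] [ 2.1 -5.7  3. ]
```

View pics/k17.png

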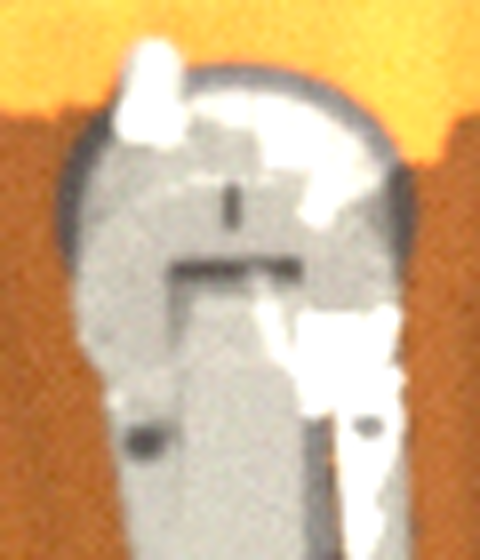

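```bash
python3 - <<'E'
from key import *
T,R=ins(174.8,-.0025,.0003,.0055);delta(T,R)
E
python3 -c "
from key import *
print(np.array(r.sense()['ee_rot']).T@(-n)*.1, np.array(r.sense()['ee_rot']).T@u*.1)"
```

```text
shift [0.035 0.003 0.062] | 0.071 rot [-0.     0.001  0.002] | 0.002
[0.0501 0.0001 0.0866] [ 0.0862 -0.009  -0.0498]
```

```bash
python3 -m crank '[[1,[0.017,0.001,0.031],[0,0,0]],[1,[0.017,0.001,0.03],[0,0,0]],[1,[0,0,0],[0,0,0]],[1,[0,0,0],[0,0,0]]]'
python3 - <<'E'
from key import *
keynow();c=snap("wrist","wrist18")
im=c["img"][110:185,215:295];im=cv2.convertScaleAbs(im,alpha=2,beta=0);cv2.imwrite("pics/k18.png",cv2.resize(im,None,fx=8,fy=8,interpolation=cv2.INTER_CUBIC))
Pz=lambda o:((proj(c,mouth+RB@np.array(o)/1000)-[215,110])*8).round(0)
for o in((-2.5,.3,5.5),(2,.3,5.5),(-2.5,.5,3),(-2.5,.5,0)):print(o,Pz(o))
E
```

```text
time_s: 21.55
tcp_pos: [0.467, -0.3675, 0.3029]
ee_rot: [[0.196, -0.98, 0.044], [-0.981, -0.196, 0.011], [-0.002, -0.045, -0.999]]
wrist_force: [-1.0, 0.3, -1.6]
gripper_width: 0.148
tip-mouth mm [-2.3  0.5  5.3] key up in bed [ 0.    -0.001  1.   ] a 174.88 Fbed [-1.3 -0.9 -1.1] Mbed [-0.23  0.03  0.1 ] t 21.55
(-2.5, 0.3, 5.5) [320. 370.]
(2, 0.3, 5.5) [316. 332.]
(-2.5, 0.5, 3) [318. 353.]
(-2.5, 0.5, 0) [318. 332.]
```

View pics/k18.png

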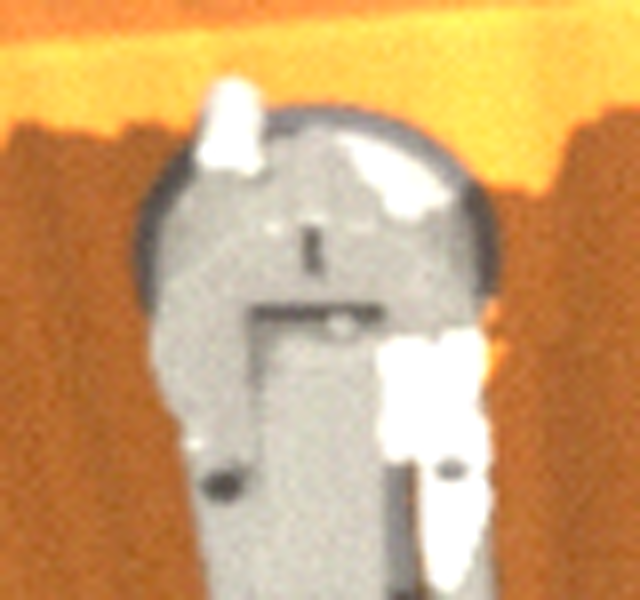

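```bash
python3 -m crank '[[1,[0.01,-0.003,0.0173],[0,0,0]],[1,[0.01,0,0.0173],[0,0,0]],[1,[0,0,0],[0,0,0]]]'
python3 -c "
from key import *
keynow()"; python3 -m crank '[[1,[0.01,0,0.0173],[0,0,0]],[1,[0,0,0],[0,0,0]],[1,[0,0,0],[0,0,0]]]'
python3 -c "
from key import *
keynow()"
```

```text
time_s: 21.9
tcp_pos: [0.4681, -0.3695, 0.3002]
ee_rot: [[0.196, -0.98, 0.045], [-0.981, -0.196, 0.011], [-0.002, -0.046, -0.999]]
wrist_force: [-0.5, 2.6, 2.1]
gripper_width: 0.142
tip-mouth mm [-1.7  1.   1.9] key up in bed [-0.    -0.002  1.   ] a 174.86 Fbed [-1.3  0.3  3.1] Mbed [-0.16  0.64  0.12] t 21.9
time_s: 22.2
tcp_pos: [0.4685, -0.3707, 0.2987]
ee_rot: [[0.196, -0.98, 0.046], [-0.981, -0.196, 0.01], [-0.001, -0.047, -0.999]]
wrist_force: [-0.8, 2.9, 4.1]
gripper_width: 0.148
tip-mouth mm [-1.3  1.1 -0. ] key up in bed [-0.001 -0.002  1.   ] a 174.85 Fbed [-0.6 -0.   5. ] Mbed [-0.06  0.74  0.08] t 22.2
```

```bash
python3 - <<'E'
from key import *
c=snap("wrist","wrist19")
im=c["img"][110:185,215:295];im=cv2.convertScaleAbs(im,alpha=2,beta=0);cv2.imwrite("pics/k19.png",cv2.resize(im,None,fx=8,fy=8,interpolation=cv2.INTER_CUBIC))
Pz=lambda o:((proj(c,mouth+RB@np.array(o)/1000)-[215,110])*8).round(0)
for o in((-1.3,1.1,0),(2.7,1.1,0),(-1.3,1,-3)):print(o,Pz(o))
E
```

```text
(-1.3, 1.1, 0) [318. 367.]
(2.7, 1.1, 0) [314. 333.]
(-1.3, 1, -3) [319. 346.]
```

View pics/k19.png

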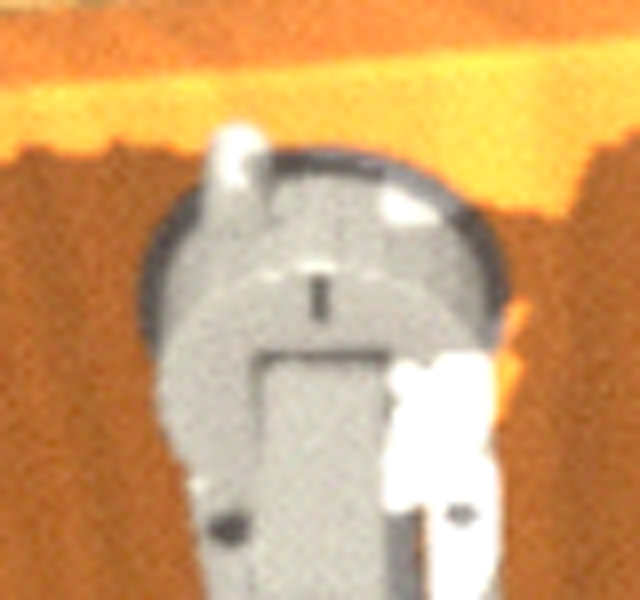

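```bash
python3 -m crank '[[1,[0.01,-0.003,0.0173],[0,0,0]],[1,[0.01,0,0.0173],[0,0,0]],[1,[0,0,0],[0,0,0]],[1,[0,0,0],[0,0,0]]]'
python3 -c "
from key import *
keynow()"
```

```text
time_s: 22.65
tcp_pos: [0.4693, -0.3731, 0.2941]
ee_rot: [[0.195, -0.98, 0.045], [-0.981, -0.195, 0.009], [-0.001, -0.046, -0.999]]
wrist_force: [1.1, -2.6, 0.8]
gripper_width: 0.144
tip-mouth mm [-1.4  1.2 -5.3] key up in bed [-0.001 -0.001  1.   ] a 174.85 Fbed [ 2.8  0.3 -0.7] Mbed [-0.08 -0.8   0.01] t 22.65
```

```bash
python3 -m crank '[[1,[0.014,0,0.016],[0,0,0]],[1,[0.01,0,0.0173],[0,0,0]],[1,[0,0,0],[0,0,0]],[1,[0,0,0],[0,0,0]]]'
python3 -c "
from key import *
keynow()"
```

```text
time_s: 23.05
tcp_pos: [0.4697, -0.3751, 0.2906]
ee_rot: [[0.195, -0.98, 0.044], [-0.981, -0.195, 0.01], [-0.002, -0.045, -0.999]]
wrist_force: [0.7, -3.4, -1.2]
gripper_width: 0.148
tip-mouth mm [-1.5  1.  -9.3] key up in bed [-0.    -0.001  1.   ] a 174.86 Fbed [ 2.4 -0.2 -2.8] Mbed [-0.24 -1.27  0.05] t 23.05
```

```bash
python3 - <<'E'
from key import *
q=r.sense()["joints"]
for a in(175,160,145,130,115,105,100,95,90,85):
    T,R=ins(a,-.0015,.001,-.0093);q,c=ik(T,R,q);print(a,q.round(1),"%.0e"%c,ecl(q))
E
```

```text
175 [-24.   16.7   2.9  -1.6 -74.2  35.8] 9e-23 [0.1091 0.2193 0.2539]
160 [-26.   14.2   0.5  -5.8 -68.   26.1] 3e-20 [0.1181 0.2124 0.2484]
145 [-27.3  11.4  -3.2  -9.2 -60.4  16. ] 1e-29 [0.1241 0.1991 0.2365]
130 [-27.8   8.5  -7.8 -11.2 -51.4   4.8] 3e-27 [0.1261 0.1785 0.2178]
115 [-27.    5.6 -13.6 -10.9 -40.9  -8.7] 2e-21 [0.1226 0.1487 0.1911]
105 [-25.6   3.8 -18.3  -8.2 -32.9 -20.4] 4e-21 [0.1163 0.1219 0.1677]
100 [-24.6   3.  -21.2  -5.5 -28.5 -27.8] 3e-27 [0.1118 0.1059 0.1541]
95 [-23.5   2.2 -24.6  -1.2 -23.7 -36.8] 4e-22 [0.1066 0.088  0.1393]
90 [-22.4   1.5 -29.    5.9 -18.2 -48.6] 2e-28 [0.1016 0.0691 0.1242]
85 [-22.3   0.9 -35.3  19.2 -11.3 -66.2] 6e-29 [0.101  0.0558 0.1132]
```

```bash
python3 -m crank '[[1,[0,-0.01,0],[0.067,0,0.115]],[1,[0,-0.01,0],[0.067,0,0.115]],[1,[0,-0.01,0],[0.067,0,0.115]],[1,[0,-0.01,0],[0.067,0,0.115]],[1,[0,0,0],[0,0,0]]]'
python3 -c "
from key import *
keynow()"
```

```text
time_s: 23.55
tcp_pos: [0.4728, -0.3749, 0.2911]
ee_rot: [[-0.161, -0.954, 0.252], [-0.985, 0.17, 0.013], [-0.055, -0.246, -0.968]]
wrist_force: [1.2, -4.4, -2.1]
gripper_width: 0.143
tip-mouth mm [-1.8  0.4 -9.3] key up in bed [-0.001 -0.002  1.   ] a 150.75 Fbed [ 2.9 -0.  -4. ] Mbed [-0.7  -1.33  0.08] t 23.55
```

```bash
python3 -m crank '[[1,[0,-0.01,0],[0.067,0,0.115]],[1,[0,-0.01,0],[0.067,0,0.115]],[1,[0,-0.01,0],[0.067,0,0.115]],[1,[0,-0.01,0],[0.067,0,0.115]],[1,[0,-0.01,0],[0.067,0,0.115]],[1,[0,0,0],[0,0,0]]]'
python3 -c "
from key import *
keynow();snap('wrist','wrist20')"
```

```text
time_s: 24.15
tcp_pos: [0.4767, -0.3761, 0.2925]
ee_rot: [[-0.541, -0.696, 0.472], [-0.814, 0.574, -0.087], [-0.211, -0.432, -0.877]]
wrist_force: [0.6, -6.0, -2.2]
gripper_width: 0.143
tip-mouth mm [-2.5  0.4 -9.2] key up in bed [-0.002 -0.003  1.   ] a 120.99 Fbed [ 4.1 -1.  -4.9] Mbed [-1.76 -1.1   0.14] t 24.15
```

View pics/wrist20.png

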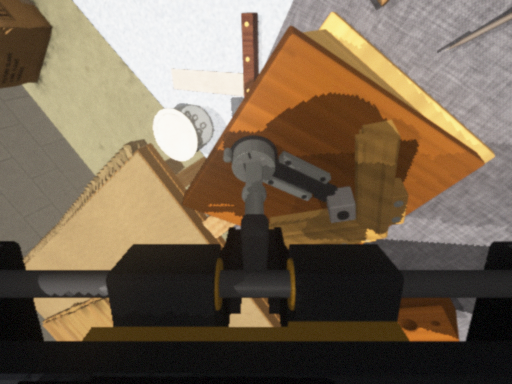

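```bash
python3 -m crank '[[1,[0.003,-0.007,-0.003],[0.0444,0,0.077]],[1,[0.002,-0.007,-0.001],[0.0444,0,0.077]],[1,[0,-0.007,0],[0.0444,0,0.077]],[1,[0,-0.007,0],[0.0444,0,0.077]],[1,[0,-0.007,0],[0.0444,0,0.077]],[1,[0,0,0],[0,0,0]]]'
python3 -c "
from key import *
keynow();s=st()"
```

```text
time_s: 24.8
tcp_pos: [0.4786, -0.3782, 0.2939]
ee_rot: [[-0.709, -0.416, 0.569], [-0.612, 0.765, -0.203], [-0.35, -0.492, -0.797]]
wrist_force: [-0.7, -4.8, -2.1]
gripper_width: 0.143
tip-mouth mm [-2.7  0.4 -9.2] key up in bed [-0.001 -0.002  1.   ] a 101.18 Fbed [ 2.8 -2.  -4. ] Mbed [-2.   -0.48  0.19] t 24.8
24.8 tcp [ 0.4786 -0.3782  0.2939] J [-24.8565   3.0706 -20.7178  -6.4208 -29.3401 -25.7046] F [-0.7202 -4.763  -2.0592] M [-0.9548  1.6298 -0.8343] g 0.1432764361666248
```

```bash
python3 -m crank '[[1,[0,-0.005,0],[0.0333,0,0.0577]],[1,[0,-0.005,0],[0.0333,0,0.0577]],[1,[0,-0.005,0],[0.0333,0,0.0577]],[1,[0,-0.005,0],[0.0333,0,0.0577]],[1,[0,0,0],[0,0,0]],[1,[0,0,0],[0,0,0]]]'
python3 -c "
from key import *
keynow();s=st();c=snap('wrist','wrist21')"
```

```text
time_s: 25.4
tcp_pos: [0.4796, -0.3803, 0.2951]
ee_rot: [[-0.768, -0.22, 0.601], [-0.465, 0.838, -0.287], [-0.441, -0.5, -0.746]]
wrist_force: [-1.1, -1.7, -0.4]
gripper_width: 0.148
tip-mouth mm [-2.2  0.6 -9.3] key up in bed [ 0.    -0.001  1.   ] a 89.14 Fbed [ 1.  -1.5 -1. ] Mbed [-1.72  0.6   0.49] t 25.4
25.4 tcp [ 0.4796 -0.3803  0.2951] J [-22.2828   1.3306 -29.9899   7.3737 -17.0706 -50.8629] F [-1.108  -1.7322 -0.3603] M [ 0.1101  1.8379 -0.4368] g 0.14785148420617916
```

View pics/wrist21.png

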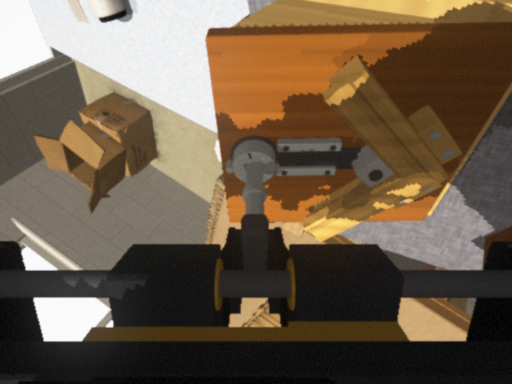

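```bash
python3 -m crank '[[0.5,[0,0,0],[0,0,0]],[0,[0,0,0],[0,0,0]],[0,[0,0,0],[0,0,0]],[0,[0,0,0],[0,0,0]],[0,[0,0,-0.15],[0,0,0]],[0,[0,0,-0.3],[0,0,0]],[0,[0,0,-0.3],[0,0,0]],[0,[0,0,0],[0,0,0]]]'
python3 -c "
from key import *
s=st();print(ecl(s['joints']));snap('wrist','wrist22');snap('scene','scene22');snap('top','top22')"
```

```text
time_s: 26.25
tcp_pos: [0.4349, -0.3588, 0.357]
ee_rot: [[-0.763, -0.213, 0.61], [-0.466, 0.835, -0.291], [-0.448, -0.506, -0.737]]
wrist_force: [0.8, -0.1, 0.4]
gripper_width: 0.497
26.25 tcp [ 0.4349 -0.3588  0.357 ] J [-21.6702  -6.9892 -28.3392   5.847  -26.3166 -49.5379] F [ 0.8404 -0.065   0.4197] M [ 0.5658  1.2031 -0.0008] g 0.49663026969629226
[0.0981 0.0448 0.1034]
```

View pics/wrist22.png

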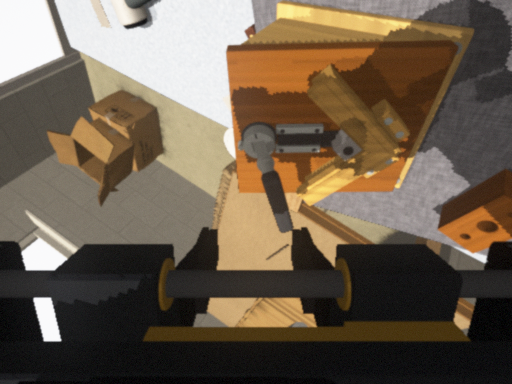

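View pics/scene22.png

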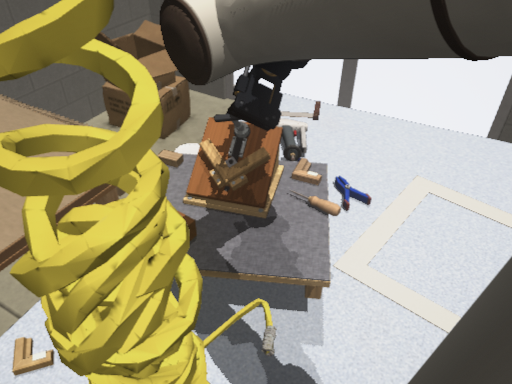

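View pics/top22.png

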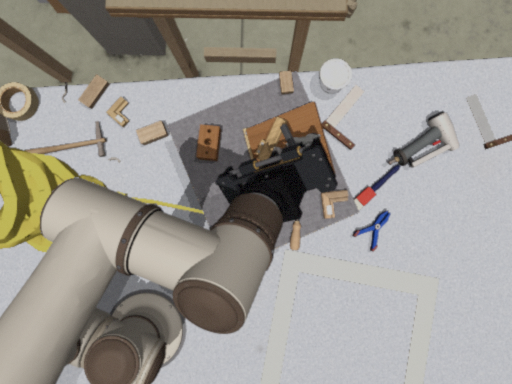

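```bash
python3 - <<'E'
from key import *
import pickle
c=pickle.load(open("pics/wrist22.pkl","rb"))
im=cv2.convertScaleAbs(c["img"][60:220,225:425],alpha=1.6,beta=0);cv2.imwrite("pics/z22.png",cv2.resize(im,None,fx=3.75,fy=3.75,interpolation=cv2.INTER_CUBIC))
c=pickle.load(open("pics/scene22.pkl","rb"));im=c["img"][115:215,185:285];cv2.imwrite("pics/zs22.png",cv2.resize(im,None,fx=6,fy=6,interpolation=cv2.INTER_CUBIC))
E
```

```text
(no output)
```

View pics/z22.png

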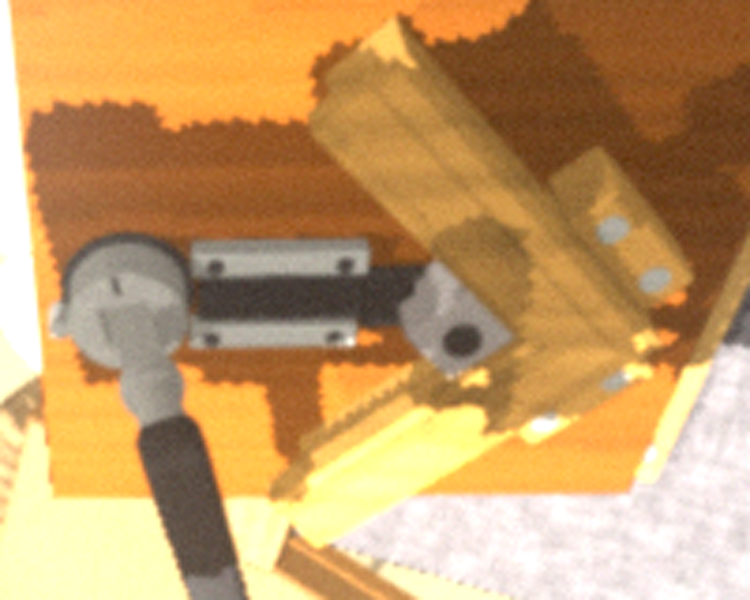

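View pics/zs22.png

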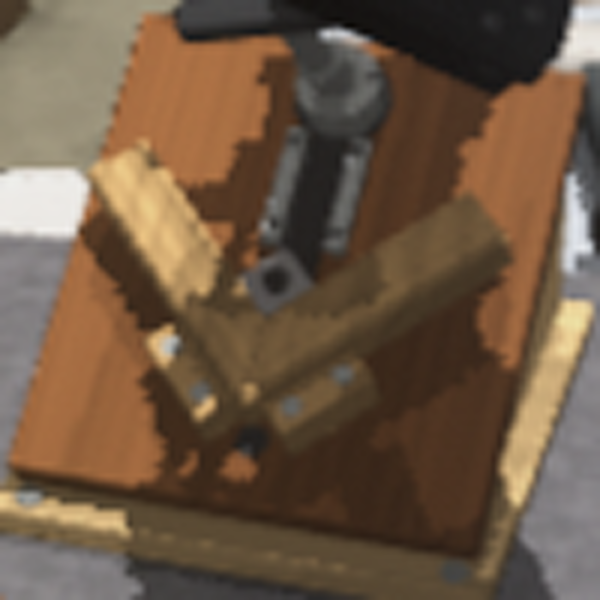

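```bash
python3 - <<'E'
from key import *
import pickle
def f(name,pts,x0,y0,k,dn=.0032):
    c=pickle.load(open(f"pics/{name}.pkl","rb"))
    for a,b in pts:
        o,d=ray(c,x0+a/k,y0+b/k);p=o+d*(((mouth+dn*n-o)@n)/(d@n));print(name,(RB.T@(p-mouth)*1000).round(1))
f("wrist16",[(250,178),(254,215),(258,300)],205,25,6)
f("wrist22",[(113,277),(118,293),(190,300),(64,310),(130,262)],225,60,3.75)
# shoe edge / inner angle at heights 14 and 17 above ledge (n rel to mouth: -7+3.2..)
f("wrist22",[(513,337),(462,340)],225,60,3.75,dn=.014-.007+.0032)
E
```

```text
wrist16 [11.3 -0.1  3.2]
wrist16 [ 7.2 -0.   3.2]
wrist16 [-2.7  0.7  3.2]
wrist22 [  0.4 -13.5   3.2]
wrist22 [-0.7 -8.7  3.2]
wrist22 [-18.4  -6.3   3.2]
wrist22 [12.8 -3.7  3.2]
wrist22 [ -3.7 -17.8   3.2]
wrist22 [-97.5   0.8  10.2]
wrist22 [-85.2   1.5  10.2]
```

```bash
python3 -c "
from station import r
s=r.sense();print(s['time_s'],s['wrist_force']);print(r.finish_job())"
```

```text
26.4 [-0.11249146  0.51344025 -0.2446073 ]
the job is handed in; nothing more can be done
None
```

I laid the frame corner in the cradle, clamped it with the T-key, and handed the job in at 26.4 s. No verdict was reported. The key is still in the screw and the robot is touching nothing.

**Corner:** I gripped one leg, set it down on the table and took it by the other leg, because placing it with the first grip would have put the forearm too close to the hose. I lowered it face up onto the ledges at about 10 N. I then slid it downhill until both fences stopped it (about 7 N) and let go.

**Key:** I lifted it out of its block with the tool leaning 30° along the bar, again to keep clear of the hose. It went about 12 mm into the socket, and I turned it 86° clockwise. The turning torque rose from about 0.2 to 0.5 N m at the end.

**Last checks:**
- **Pictures:** They show the corner in the V, the shoe's edge against its inner angle, and the key standing in the screw. Wrist force was near zero.
- **Screw angle:** The key's turn gives about 1.43 rad, allowing for play. The mark on the screw head reads roughly 1.2 to 1.4 rad, but from a poor angle. Either reading is past the 0.93 rad where the shoe meets the corner.
- **Camera disagreement:** The fixed and wrist cameras disagreed by about 3 mm on where the screw mouth and ledges are, so I went by contact and the wrist view there.
- **Not measured:** I did not measure how far the shoe spring is compressed.

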